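# Hang the star nightlight shells and blow them off

## Robot

A 6-joint arm with a two-finger parallel gripper is mounted at the origin on the work surface. World frame = base frame: x ahead of the robot, y to its left, z up, the work surface at z = 0. Lengths are in m, angles in rad, forces in N, time in s.
With the tool pointing down it reaches from about 0.35 to 0.85 m from the base axis. Payload 8.1 kg.
Tool frame: the origin (TCP) lies between the finger pads, 19 mm behind the fingertips; this is the grasp point; z points along the fingers, y is the direction in which the jaws open and shut (so a half turn about z gives the same grasp; the last joint's range is limited). The gripper opens to 93 mm and grips with 3 to 60 N. Pads are 15 mm wide; open, the fingers measure 128 mm over their backs; the gripper's body (75 mm by 188 mm) begins 65 mm behind the grasp point.
Start: joints at [-1.23, 0.13, 1.488, -0, 1.523, -0.085], TCP at [0.248, -0.546, 0.237] pointing down, gripper open.
Joint ranges: [-2.96, 2.96], [-0.89, 2.26], [0.02, 2.5], [-1.34, 4.48], [0, 2.73], [-2.66, 2.66]. Speed limits (rad/s): [2.39, 2.39, 2.79, 3.14, 3.14, 3.14].

## Interface

Orientations are given as a rotation vector (axis times angle).
In Python, from plant import robot gives the robot as it stands.
- The arm moves only by the tool jog_arm, never from a script. Its argument "steps" is a list of rows, each a list of 7 numbers: the closure, from 0 (fully open) to 1 (shut), then the shift along the tool's x, y, z in m, then the turn, a rotation vector about the tool's x, y, z in rad. In form: [[jaw, tx, ty, tz, rx, ry, rz], ...]. A call has 1 to 5 rows; each row is the pose to reach, as a shift and turn from the pose measured when the call began, along the tool's axes at that moment; what a row does not reach only later rows make up. A row lasts 1/8 s, in which the tool goes at most 62.5 mm and 10.7 degrees, less where a joint would pass 70% of its speed; a pose out of reach is approached as far as the arm can. A call with a gripper value outside its range is refused whole. The fingers move at their own pace and stop on an object; "force" is the grip in N (left out, the last holds). Time passes only in rows, so rows that repeat a pose let the fingers close. It gives the time, the measured TCP pose, the force and the opening at its end, in the units of the state.
- robot.read_state(): the state, without advancing time (a new reading comes with each control period).
- robot.read_camera(name): name is "scene" or "side" or "wrist"; returns a dict with "image" (400x640x3 uint8, red, green, blue), "mtx" (3x3 intrinsics, pixels), "D" ([k1, k2, p1, p2, k3] as OpenCV has them; the pictures are not rectified), "extrinsics" (4x4, takes a point from camera to world coordinates); the wrist camera has in their place "tool_from_camera" (4x4, takes a point from camera to tool coordinates, whose origin is the TCP and whose axes are the flange's). Camera axes: x right, y down, z forward; pixel columns grow to the right and rows downward; lengths in m; the calibration is good to about 2 mm. A picture is of the moment at which its call begins: read the wrist's pose just before it. There is no depth.
- robot.close_job(): hands the job in, once; it reports no verdict.
The state is a dict: "t": time; "q": joint angles; "dq": joint speeds; "joint_torque": joint torques, N m; "tool_pos": TCP position; "orientation": TCP orientation; "force": force on the tool from outside, world axes, zero at the start; "wrist_torque": the same for the moment, N m; "opening": finger opening in m.
Only numpy, scipy, OpenCV 4.12 (cv2) and the standard library are available. Lean on these libraries where they do the work, as an engineer would, in place of code of your own. Each camera call takes 0.05 s, during which the arm holds its last target.

## Task

The air on the blow-off station has been left partly open: first turn the ball valve fully shut. With the air shut, hang every star nightlight shell standing on the counter by its loop handle on the station's hooks, one to a hook, any hook; then turn the valve to half open (lever at 45 degrees), let the air blow over the hung shells for a good three seconds, and turn it fully shut again. Leave the shells hanging there and do not disturb the other things on the counter.

Things in the scene. Friction and masses are not known exactly. Their poses are not given: they have to be found in the camera images.
- shell1: Star nightlight shell, frosted white plastic, 70 g (3 or 4 alike are present, a missing one reads None). Origin: centre of its underside, z up. Star in its y-z plane, 100 mm wide (y), 40 thick (x), upright on a foot 64 mm across, 14 high. On the top point a hanger cap 22 (x) by 34 (y) by 24 mm, z = 90 to 114 mm: grip its 34 mm sides (closing along y, TCP at z = 104). Front and back are alike
- shell2: Another shell just like shell1 in shape, size and axes, elsewhere on the counter; or absent (None)
- shell3: Another shell just like shell1 in shape, size and axes, elsewhere on the counter; or absent (None)
- shell4: Another shell just like shell1 in shape, size and axes, elsewhere on the counter; or absent (None)
- shell1_eye (a point): Underside of the top bar of shell 1's loop handle, 144 mm above the shell's origin; axes as the shell. The loop stands on the hanger cap: 4.4 mm round rod bent to a rectangle in the shell's y-z plane, outer width 33 mm, opening 24 mm wide (y) and 30 mm high (shell z = 114 to 144 mm), top at 148 mm. The hook passes through it along the shell's x
- shell2_eye (a point): The same point on the loop handle of shell 2
- shell3_eye (a point): The same point on the loop handle of shell 3
- shell4_eye (a point): The same point on the loop handle of shell 4
- station: Blow-off station, fixed: plate (own x -30 to 130, y -285 to 335 mm), two posts, hook rail (front at x = 86, top at z = 202 mm), under it an air pipe with nozzles (out to x = 58, z = 90 mm) and at y = -210 a ball valve, supply pipe going down at y = -255. Origin: on the counter below the row of hook seats. Hooks at own y = -85, 30, 145, 260 mm point to own -x, roughly to the robot; z up
- hook1 (a point): Seat of hook 1 (nearest the valve): top of its rod, 189 mm over the counter, where the underside of a hung loop's top bar rests; axes as the station. Steel rod 6 mm thick from the rail towards own -x, sinking 4 degrees until 12 mm in front of this point, then turned up to a tip 31 mm in front, top at z = 200 mm; lowest underside at z = 182 mm. Before the hooks stand only things under 70 mm high
- hook2 (a point): The same point on hook 2, the next along the rail, just like hook1
- hook3 (a point): The same point on hook 3, the next along the rail, just like hook1
- hook4 (a point): The same point on hook 4, farthest from the valve, just like hook1
- air_valve (a joint): Opening angle of the ball valve's lever (rad) about a vertical axis: 0 = shut (end stop; lever square to the pipe, pointing to the station's own -x), grows anticlockwise seen from above, 0.785 = half open, 1.571 = fully open (lever along the pipe, pointing to own -y, away from the hooks). Stays where it is left; 2 to 3 N at the sleeve turn it
- valve_grip (a point): Middle of the black rubber sleeve of the valve lever, 80 mm from the turning axis, 140 mm over the counter; moves with the lever. Sleeve 62 mm long, 14 wide, 11 high: pinch it from above across its width. Its own -x points along the lever away from the axis
- valve_axis (a point): Fixed point on the valve's vertical turning axis at the height of the sleeve; axes as the station
- lamp_base: Bystander: white ceramic lamp base, 84 mm in diameter, 46 mm high, loose; origin at the centre of its underside
- tape_roll: Bystander: roll of tape lying flat, 72 mm in diameter, 19 mm high, loose; origin at the centre of its underside
- screwdriver: Bystander: screwdriver 170 mm long lying on the counter along its own x, loose
Mind the look-alikes: they are no part of the job. What is shaped like the shell1 but green or orange is not meant.

How it is judged:
On the way, in this order (a step that is already met when the one before it is completed fails the run):
1. the air valve is turned fully shut (within 5 degrees) (value of joint air_valve below 0.09 rad), for 0.2 s.
2. every shell present hangs by its loop on a hook while the air is still shut ((distance between shell1_eye and hook1 below 0.024 m or distance between shell1_eye and hook2 below 0.024 m or distance between shell1_eye and hook3 below 0.024 m or distance between shell1_eye and hook4 below 0.024 m) and (distance between shell2_eye and hook1 below 0.024 m or distance between shell2_eye and hook2 below 0.024 m or distance between shell2_eye and hook3 below 0.024 m or distance between shell2_eye and hook4 below 0.024 m) and (distance between shell3_eye and hook1 below 0.024 m or distance between shell3_eye and hook2 below 0.024 m or distance between shell3_eye and hook3 below 0.024 m or distance between shell3_eye and hook4 below 0.024 m) and (distance between shell4_eye and hook1 below 0.024 m or distance between shell4_eye and hook2 below 0.024 m or distance between shell4_eye and hook3 below 0.024 m or distance between shell4_eye and hook4 below 0.024 m) and value of joint air_valve below 0.09 rad), for 0.3 s.
3. the valve stands half open (45 degrees, within 6) for about 3 s (at least 2.8) with all the shells hanging ((distance between shell1_eye and hook1 below 0.024 m or distance between shell1_eye and hook2 below 0.024 m or distance between shell1_eye and hook3 below 0.024 m or distance between shell1_eye and hook4 below 0.024 m) and (distance between shell2_eye and hook1 below 0.024 m or distance between shell2_eye and hook2 below 0.024 m or distance between shell2_eye and hook3 below 0.024 m or distance between shell2_eye and hook4 below 0.024 m) and (distance between shell3_eye and hook1 below 0.024 m or distance between shell3_eye and hook2 below 0.024 m or distance between shell3_eye and hook3 below 0.024 m or distance between shell3_eye and hook4 below 0.024 m) and (distance between shell4_eye and hook1 below 0.024 m or distance between shell4_eye and hook2 below 0.024 m or distance between shell4_eye and hook3 below 0.024 m or distance between shell4_eye and hook4 below 0.024 m) and value of joint air_valve between 0.68 and 0.89 rad), for 2.8 s.
At the end, for the whole second after the job is handed in: Every shell present hangs by its loop on a hook of the station (underside of the loop's top bar within 24 mm of the hook's seat point) and hangs downwards (within 0.9 rad of upright, so a gentle swing does no harm), one to a hook, and the valve is shut again (within 5 degrees) (all of step 2 and angle between each of shell1, shell2, shell3, shell4's own z axis and vertical below 0.9 rad); the robot touches nothing.
It fails at once if a loose bystander (lamp base, tape roll, screwdriver) is moved by more than 30 mm (distance of any of lamp_base, tape_roll, screwdriver from where it was at the start of the episode above 0.03 m).
Of shell1, shell2, shell3, shell4 only 3 to 4 are there at a start; the rules pass over those that are not, and their reading is None.
At some moment in a run one of shell1, shell2, shell3, shell4 may be knocked a few centimetres aside while the robot is not near it.
It also fails if it takes over 210 s, if anything falls off the work surface, if the arm or the gripper's body presses on something with over 40 N, if the wrist force passes 120 N, or if a joint passes its speed limit or range.

## Working session

There is one attempt and no reset: what is moved stays moved. The work goes in short steps, Python scripts to look and compute and a tool call to move; the robot and the scene stay as the last step left them, time stands still between calls to the robot, and variables do not carry over. Pictures are saved under pics/ and viewed, and the job is handed in when it is done.

Besides the shell and the picture viewer there is one more tool, called after "Request:" by a JSON object that holds its "method" and its "body". jog_arm: Moves the arm, as the interface text tells. Its arguments: {"type":"object","properties":{"steps":{"type":"array"},"force":{"type":"number"}},"required":["steps"]}

```bash
ls; mkdir -p pics; python3 - <<'E'
from plant import robot
import cv2,numpy as np
np.set_printoptions(precision=4,suppress=True)
print(robot.read_state())
for n in ["scene","side","wrist"]:
    c=robot.read_camera(n)
    cv2.imwrite(f"pics/{n}0.png",c["image"][:,:,::-1])
    print(n,c["mtx"],c["D"],c.get("extrinsics",c.get("tool_from_camera")))
E
```

```text
pics
{'t': 0.0, 'q': array([-1.2304,  0.1312,  1.4893, -0.    ,  1.523 , -0.0854]), 'dq': array([ 0.0007,  0.0011,  0.0006,  0.0018,  0.0005, -0.0007]), 'joint_torque': array([ -0.0011, -55.9843, -49.176 ,   0.0768,   0.0353,  -0.0001]), 'tool_pos': array([ 0.2477, -0.5459,  0.2364]), 'orientation': array([-3.0689, -0.6634,  0.0004]), 'force': array([-0.0254,  0.4397, -0.2479]), 'wrist_torque': array([ 0.0176, -0.0225,  0.0243]), 'opening': 0.09317405671780128}
scene [[454.4022   0.     317.53  ]
 [  0.     454.4022 197.4116]
 [  0.       0.       1.    ]] [-0.0124  0.      0.      0.      0.    ] [[-0.8435  0.4545 -0.2862  0.9038]
 [ 0.537   0.7014 -0.4687  0.6369]
 [-0.0123 -0.549  -0.8357  1.2424]
 [ 0.      0.      0.      1.    ]]
side [[478.1265   0.     309.8658]
 [  0.     478.1265 206.2469]
 [  0.       0.       1.    ]] [-0.0939  0.      0.      0.      0.    ] [[ 0.8911 -0.2922  0.3471  0.0255]
 [-0.4536 -0.593   0.6653 -0.8757]
 [ 0.0114 -0.7503 -0.661   1.0228]
 [ 0.      0.      0.      1.    ]]
wrist [[338.4208   0.     318.2805]
 [  0.     338.4208 197.3809]
 [  0.       0.       1.    ]] [-0.0108  0.      0.      0.      0.    ] [[ 0.0007 -0.97   -0.2431  0.0674]
 [ 1.      0.0004  0.0014 -0.0001]
 [-0.0012 -0.2431  0.97   -0.1471]
 [ 0.      0.      0.      1.    ]]
```

View pics/scene0.png

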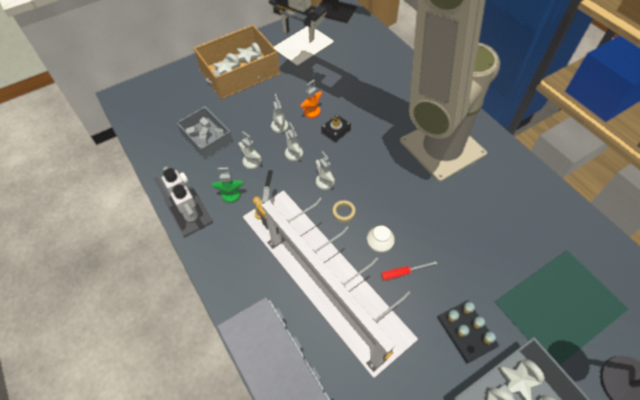

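View pics/side0.png

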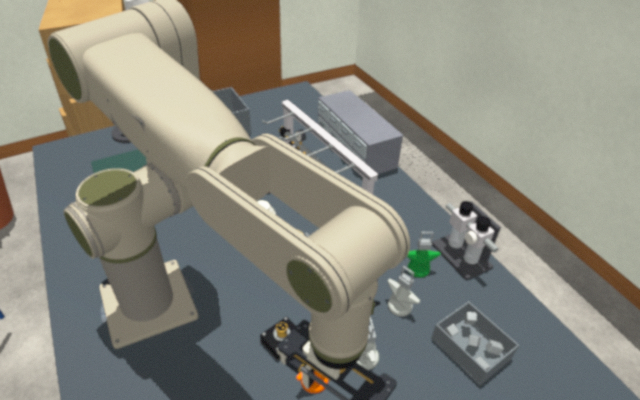

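View pics/wrist0.png

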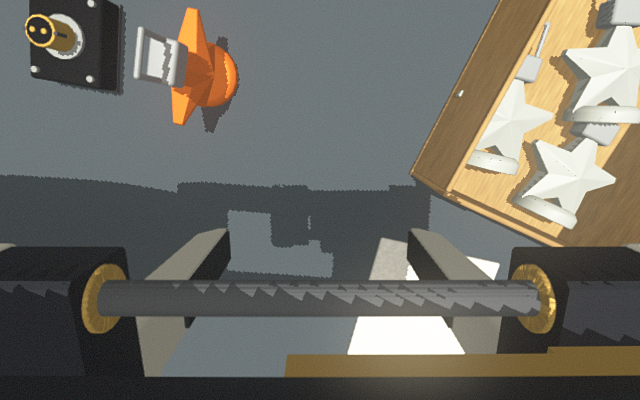

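The scene view shows four white stars near (279,115), (292,143), (250,153) and (324,173). A green one is at (228,187) and an orange one at (312,103), so those two are out. The station plate runs from (265,205) to (395,350), with the valve lever near (266,185). I'll enlarge to confirm.

```bash
cat > h.py <<'E'
import cv2,numpy as np
from scipy.spatial.transform import Rotation as R
np.set_printoptions(precision=4,suppress=True)
def ray(c,px,T=None):
    u=cv2.undistortPoints(np.array([[px]],float),c["mtx"],c["D"])[0,0]
    E=c["extrinsics"] if T is None else T
    return E[:3,3],E[:3,:3]@np.array([u[0],u[1],1.])
def onz(c,px,z,T=None):
    o,d=ray(c,px,T); return o+d*(z-o[2])/d[2]
def proj(c,P,T=None):
    E=c["extrinsics"] if T is None else T
    M=np.linalg.inv(E); 
    return cv2.projectPoints(np.atleast_2d(P).astype(float),cv2.Rodrigues(M[:3,:3])[0],M[:3,3],c["mtx"],c["D"])[0][:,0]
def tri(rays):
    A=np.zeros((3,3));b=np.zeros(3)
    for o,d in rays:
        d=d/np.linalg.norm(d);Q=np.eye(3)-np.outer(d,d);A+=Q;b+=Q@o
    return np.linalg.solve(A,b)
def crop(im,x0,y0,x1,y1,s,fn):
    cv2.imwrite(fn,cv2.resize(im[y0:y1,x0:x1,::-1],None,fx=s,fy=s,interpolation=cv2.INTER_CUBIC))
def wT(robot):
    s=robot.read_state();T=np.eye(4);T[:3,:3]=R.from_rotvec(s["orientation"]).as_matrix();T[:3,3]=s["tool_pos"]
    c=robot.read_camera("wrist");return s,c,T@c["tool_from_camera"]
E
python3 - <<'E'
from h import *
im=cv2.imread("pics/scene0.png")[:,:,::-1]
crop(im,200,80,360,200,5,"pics/c1.png")
crop(im,240,180,420,380,3,"pics/c2.png")
E
```

```text
(no output)
```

View pics/c1.png

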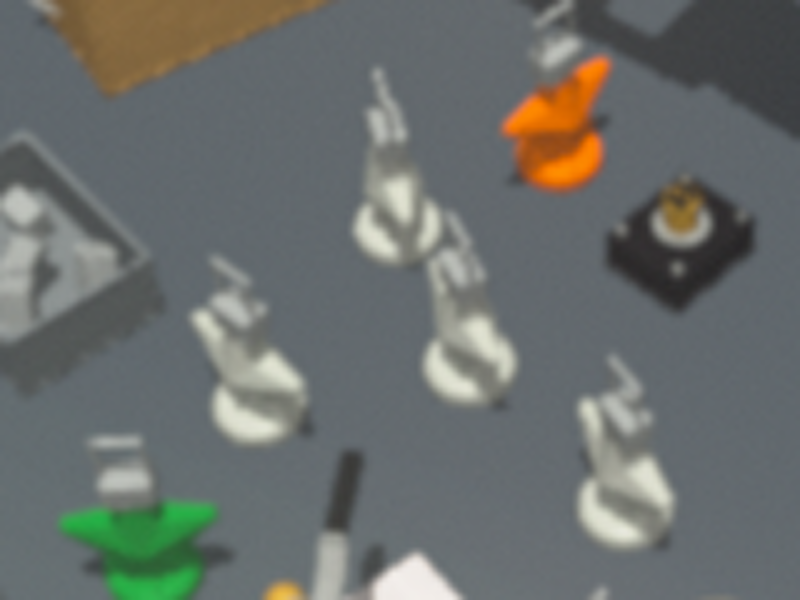

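View pics/c2.png

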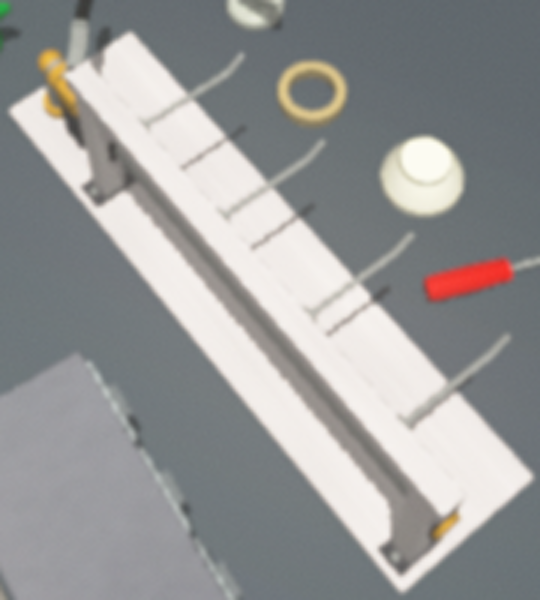

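```bash
python3 - <<'E'
from h import *
from plant import robot
c=robot.read_camera("scene")
f=lambda x,y:(240+x/3,180+y/3)
g=lambda x,y:(200+x/5,80+y/5)
P=[onz(c,f(*p),0.006) for p in [(128,32),(533,478),(402,592),(10,108)]]
for p in P:print(p)
for a,b in [(0,1),(1,2),(2,3),(3,0)]:print(np.linalg.norm(P[a]-P[b]))
yd=(P[1]-P[0]+P[2]-P[3]);yd/=np.linalg.norm(yd);print("sta y",yd,"yaw",np.arctan2(-yd[0],yd[1]))
for p in [(285,512)]: pass
print("sleeve",onz(c,g(345,490),.14),"leverroot",onz(c,g(330,555),.14),onz(c,g(350,458),.145))
# foot centres: shell feet ellipses
for n,p in dict(A=(397,225),B=(258,405),C=(470,362),D=(626,505)).items(): print(n,onz(c,g(*p),.01))
for n,p in dict(A=[(378,70),(398,98)],B=[(213,260),(248,285)],C=[(450,215),(470,240)],D=[(613,358),(638,392)]).items():
    a,b=[onz(c,g(*q),.146) for q in p]; print(n,'loop',a,b,np.linalg.norm(a-b),np.degrees(np.arctan2(*(a-b)[[1,0]])))
E
```

```text
[ 0.5625 -0.1414  0.006 ]
[0.4997 0.4769 0.006 ]
[0.6567 0.4921 0.006 ]
[ 0.7164 -0.1252  0.006 ]
0.6214954487947226
0.15773847502383878
0.6202255208460601
0.154740623937569
sta y [-0.0986  0.9951 -0.    ] yaw 0.09875466901438613
sleeve [ 0.6109 -0.119   0.14  ] leverroot [ 0.6412 -0.0827  0.14  ] [ 0.5981 -0.1347  0.145 ]
A [ 0.429 -0.395  0.01 ]
B [ 0.5915 -0.3037  0.01  ]
C [ 0.4499 -0.2566  0.01  ]
D [ 0.4254 -0.0955  0.01  ]
A loop [ 0.422  -0.4109  0.146 ] [ 0.4238 -0.3803  0.146 ] 0.03063682046316739 -93.45216466395252
B loop [ 0.5951 -0.3197  0.146 ] [ 0.5861 -0.2887  0.146 ] 0.03221163857399977 -73.77342688758812
C loop [ 0.4483 -0.2699  0.146 ] [ 0.4485 -0.2443  0.146 ] 0.025614976413739363 -90.43953007076803
D loop [ 0.4242 -0.1125  0.146 ] [ 0.4258 -0.0817  0.146 ] 0.030785882224659125 -93.04471849518579
```

```bash
cat > go.py <<'E'
import sys
from h import *
from plant import robot
# usage: go.py x y z yhead_deg
def go(x,y,z,hd):
    s=robot.read_state();M=R.from_rotvec(s["orientation"]).as_matrix()
    h=np.radians(hd);Y=np.array([np.cos(h),np.sin(h),0]);Z=np.array([0,0,-1.]);X=np.cross(Y,Z)
    T=np.column_stack([X,Y,Z])
    print("t",round(s["t"],2),"pos",s["tool_pos"],"yhead",np.degrees(np.arctan2(M[1,1],M[0,1])),"open",s["opening"],"q6",s["q"][5])
    print("-> shift",M.T@(np.array([x,y,z])-s["tool_pos"]),"turn",R.from_matrix(M.T@T).as_rotvec())
a=list(map(float,sys.argv[1:]))
go(*a)
E
python3 go.py 0.61 -0.12 0.30 -40
```

```text
t 0.2 pos [ 0.2477 -0.5461  0.2368] yhead -65.60162840578793 open 0.09292436705906912 q6 -0.08540936668706751
-> shift [ 0.5059 -0.2385 -0.0629] turn [-0.0011 -0.0003 -0.4468]
```

Request:
{"method": "jog_arm", "body": {"steps": [[0, 0.05, -0.02, -0.06, 0, 0, -0.1], [0, 0.1, -0.05, -0.063, 0, 0, -0.2], [0, 0.16, -0.075, -0.063, 0, 0, -0.3], [0, 0.22, -0.1, -0.063, 0, 0, -0.4], [0, 0.28, -0.13, -0.063, 0, 0, -0.447]], "force": 10}}

```text
t: 0.82
tool_pos: [0.4381, -0.3249, 0.2999]
orientation: [-2.845, -1.33, -0.0]
force: [1.2, -1.1, 0.2]
opening: 0.0929
```

```bash
python3 go.py 0.61 -0.12 0.30 -40
```

```text
t 0.82 pos [ 0.4381 -0.3249  0.2999] yhead -39.87310561379584 open 0.09293742532532233 q6 -0.03655167544200813
-> shift [0.2675 0.0005 0.0001] turn [-0.0007 -0.0006  0.0022]
```

Request:
{"method": "jog_arm", "body": {"steps": [[0, 0.06, 0, 0, 0, 0, 0], [0, 0.12, 0, 0, 0, 0, 0], [0, 0.18, 0, 0, 0, 0, 0], [0, 0.24, 0, 0, 0, 0, 0], [0, 0.268, 0, 0, 0, 0, 0]]}}

```text
t: 1.45
tool_pos: [0.6112, -0.1162, 0.2995]
orientation: [-2.842, -1.334, -0.0]
force: [-0.6, -0.9, 0.7]
opening: 0.093
```

```bash
python3 - <<'E'
from h import *
from plant import robot
s,c,T=wT(robot);print(s["tool_pos"],s["dq"]);crop(c["image"],0,0,640,400,1.25,"pics/w1.png")
c=robot.read_camera("side");crop(c["image"],0,0,640,400,1.25,"pics/s1.png")
E
```

```text
[ 0.6112 -0.1162  0.2995] [ 0.3031  0.273  -0.3037 -0.0168  0.033   0.3124]
```

View pics/w1.png

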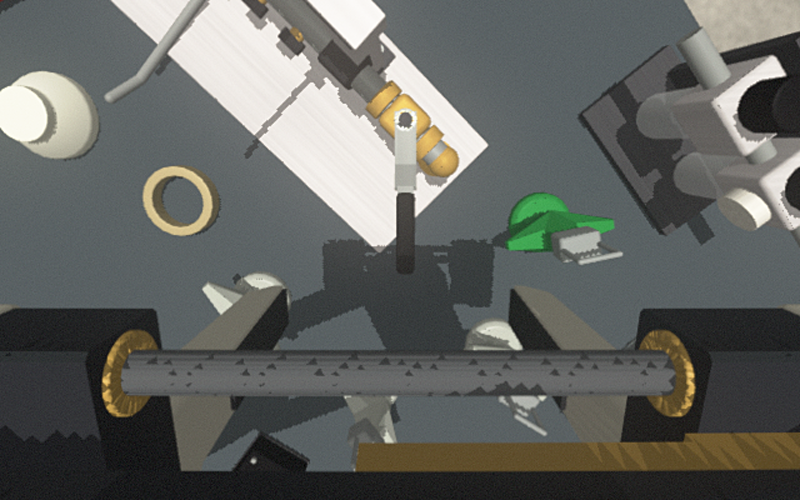

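View pics/s1.png

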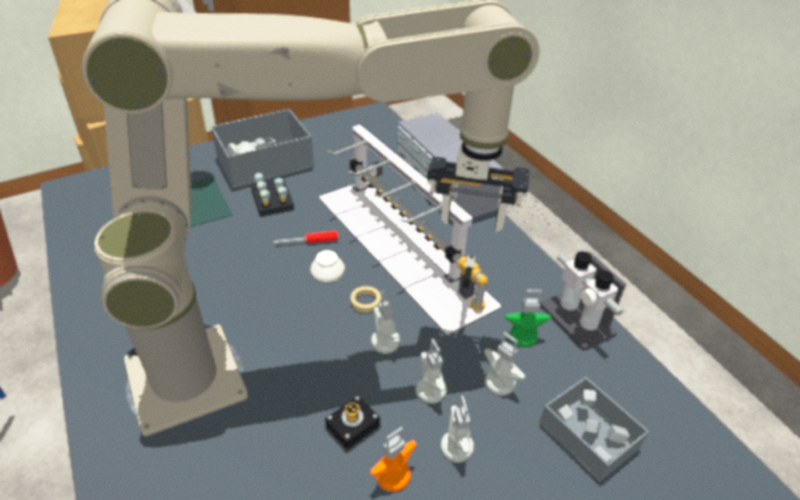

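The wrist view shows the lever vertical in the image: pivot bolt at (324,95), sleeve from (324,157) to (324,217) in raw pixels. The side view shows all four shells and the green and orange ones.

```bash
python3 - <<'E'
from h import *
from plant import robot
s,c,T=wT(robot);print(s["tool_pos"],s["dq"][:3])
im=c["image"];m=cv2.inRange(im[140:225,300:350],(0,0,0),(45,45,45))
ys,xs=np.nonzero(m);print("sleeve blob",xs.min()+300,xs.max()+300,ys.min()+140,ys.max()+140)
crop(im,240,40,400,240,3,"pics/w2.png")
a=onz(c,(324,95),.15,T)
b=onz(c,((xs.min()+xs.max())/2+300,(ys.min()+ys.max())/2+140),.1455,T);print(a,b,np.linalg.norm((a-b)[:2]),np.degrees(np.arctan2(*(b-a)[[1,0]])))
sc=robot.read_camera("side");print("side proj",proj(sc,b)*1.25)
E
```

```text
[ 0.6111 -0.1164  0.2993] [-0.0558 -0.0267  0.0285]
sleeve blob 317 330 205 218
[ 0.6671 -0.0565  0.15  ] [ 0.6013 -0.1361  0.1455] 0.10326545503873455 -129.59883953967667
side proj [[465.9242 281.9047]]
```

View pics/w2.png

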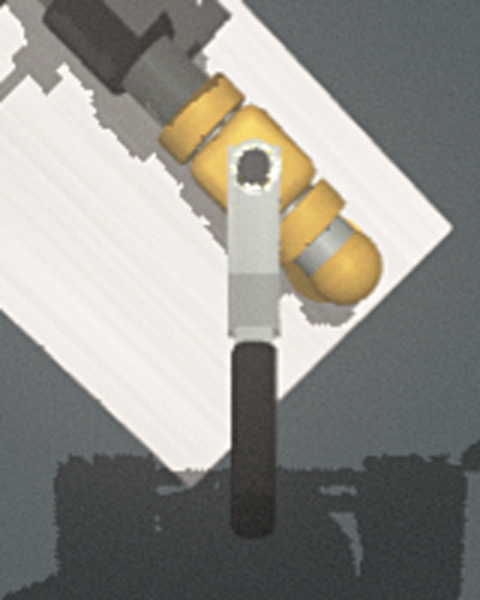

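```bash
python3 - <<'E'
from h import *
from plant import robot
s,c,T=wT(robot)
a=onz(c,(324.5,96),.14,T)
for z in (.1455,.14):
  b1=onz(c,(324.7,153.5),z,T);b2=onz(c,(324.5,219),z,T);b=(b1+b2)/2
  print(a,b,"len",np.linalg.norm(b1-b2),np.degrees(np.arctan2(*(b2-b1)[[1,0]])))
d=(b2-b1)/np.linalg.norm(b2-b1);ax=b-.08*d;print("axis",ax)
yaw=.0988
for th in (0,.785):
  h=np.pi+yaw+th;print(th,ax+.08*np.array([np.cos(h),np.sin(h),0]),"jaw head",np.degrees(h)-270)
E
python3 go.py .608 -.126 .142 -39.7
```

```text
[ 0.6661 -0.0603  0.14  ] [ 0.6153 -0.1218  0.1455] len 0.0610079689292259 -129.68407306431195
[ 0.6661 -0.0603  0.14  ] [ 0.6146 -0.1228  0.14  ] len 0.062122123989218084 -129.68407306431195
axis [ 0.6657 -0.0613  0.14  ]
0 [ 0.5861 -0.0692  0.14  ] jaw head -84.33917698410747
0.785 [ 0.615  -0.1231  0.14  ] jaw head -39.36199006633785
t 1.7 pos [ 0.6095 -0.1198  0.2998] yhead -39.88084139837779 open 0.09298612236486578 q6 0.41924236002271414
-> shift [-0.0057  0.003   0.1578] turn [-0.0011  0.0001 -0.0032]
```

Request:
{"method": "jog_arm", "body": {"steps": [[0.4, 0, 0.005, 0.06, 0, 0, 0], [0.5, 0, 0.005, 0.12, 0, 0, 0], [0.5, -0.001, 0.005, 0.158, 0, 0, 0], [1, -0.001, 0.005, 0.158, 0, 0, 0], [1, -0.001, 0.005, 0.158, 0, 0, 0]], "force": 10}}

```text
t: 2.33
tool_pos: [0.6133, -0.1249, 0.1442]
orientation: [2.846, 1.329, 0.002]
force: [0.3, 0.5, 0.7]
opening: 0.0477
```

Request:
{"method": "jog_arm", "body": {"steps": [[1, 0, 0, 0, 0, 0, 0], [1, 0, 0, 0, 0, 0, 0]]}}

```text
t: 2.58
tool_pos: [0.6147, -0.1254, 0.1469]
orientation: [2.843, 1.327, 0.007]
force: [0.3, -0.5, -0.3]
opening: 0.0276
```

```bash
python3 - <<'E'
import numpy as np
from h import *
from plant import robot
s=robot.read_state();M=R.from_rotvec(s["orientation"]).as_matrix()
print(s["tool_pos"],s["force"],s["opening"])
ax=np.array([.6657,-.0613]);p=s["tool_pos"]
r=p[:2]-ax;print("r",np.hypot(*r),"lever angle",np.degrees(np.arctan2(*r[::-1]))+180-5.66)
rr=np.hypot(*r);h0=np.arctan2(*r[::-1])
yh=np.degrees(np.arctan2(M[1,1],M[0,1]))
for d in (9,18,27,36,45,47,50):
  h=h0-np.radians(d);q=ax+rr*np.array([np.cos(h),np.sin(h)])
  v=np.array([*q,p[2]])-p
  print(d,M.T@v,"rz",np.radians(d))
E
```

```text
[ 0.6147 -0.1254  0.1469] [ 0.2837 -0.5166 -0.3128] 0.02761886228811903
r 0.08192554109912367 lever angle 45.853164795224075
9 [ 0.0007 -0.0128 -0.0001] rz 0.15707963267948966
18 [ 0.0034 -0.0254 -0.0001] rz 0.3141592653589793
27 [ 0.008  -0.0374 -0.0002] rz 0.47123889803846897
36 [ 0.0144 -0.0485 -0.0002] rz 0.6283185307179586
45 [ 0.0225 -0.0585 -0.0002] rz 0.7853981633974483
47 [ 0.0245 -0.0606 -0.0003] rz 0.8203047484373349
50 [ 0.0276 -0.0635 -0.0003] rz 0.8726646259971648
```

Request:
{"method": "jog_arm", "body": {"steps": [[1, 0, 0, 0.005, 0, 0, 0], [1, 0, 0, 0.005, 0, 0, 0], [1, 0, 0, 0.005, 0, 0, 0], [1, 0, 0, 0.005, 0, 0, 0]]}}

```text
t: 3.08
tool_pos: [0.6149, -0.1253, 0.1422]
orientation: [2.843, 1.327, 0.008]
force: [-1.4, 2.0, 4.6]
opening: 0.0143
```

Request:
{"method": "jog_arm", "body": {"steps": [[1, 0.001, -0.013, 0, 0, 0, 0.157], [1, 0.0035, -0.0255, 0, 0, 0, 0.314], [1, 0.008, -0.0375, 0, 0, 0, 0.471], [1, 0.0145, -0.0485, 0, 0, 0, 0.628], [1, 0.0225, -0.0585, 0, 0, 0, 0.785]]}}

```text
t: 3.7
tool_pos: [0.5827, -0.0716, 0.142]
orientation: [3.135, 0.13, 0.003]
force: [-11.7, -3.7, 10.0]
opening: 0.0148
```

```bash
cat > lev.py <<'E'
from h import *
from plant import robot
s=robot.read_state();M=R.from_rotvec(s["orientation"]).as_matrix()
print("t",s["t"],s["tool_pos"],s["force"],s["opening"])
ax=np.array([.6657,-.0613]);p=s["tool_pos"]
r=p[:2]-ax;rr=np.hypot(*r);h0=np.arctan2(*r[::-1])
yh=np.degrees(np.arctan2(M[1,1],M[0,1]))
print("r",rr,"lever angle",(np.degrees(h0)+180-5.66)%360,"tool angle",yh+84.34)
E
python3 lev.py
```

```text
t 3.7 [ 0.5827 -0.0716  0.142 ] [-11.7451  -3.6717   9.9611] 0.014751732471389969
r 0.08364204490250828 lever angle 1.405519152478174 tool angle -0.9186267428470529
```

Request:
{"method": "jog_arm", "body": {"steps": [[1, 0.001, -0.003, 0, 0, 0, 0], [1, 0.001, -0.003, 0, 0, 0, 0], [1, 0.001, -0.003, 0, 0, 0, 0]]}}

```text
t: 4.08
tool_pos: [0.5823, -0.0686, 0.142]
orientation: [3.135, 0.13, -0.001]
force: [-7.6, 0.3, 7.6]
opening: 0.0142
```

Request:
{"method": "jog_arm", "body": {"steps": [[0.4, 0, 0, 0, 0, 0, 0], [0.4, 0, 0, 0, 0, 0, 0], [0.4, 0, 0, 0, 0, 0, 0], [0.4, 0, 0, -0.06, 0, 0, 0], [0.2, 0, 0, -0.12, 0, 0, 0]]}}

```text
t: 4.7
tool_pos: [0.5816, -0.0681, 0.2623]
orientation: [3.136, 0.13, -0.004]
force: [0.1, -0.2, 0.7]
opening: 0.06
```

Request:
{"method": "jog_arm", "body": {"steps": [[0, 0, 0, -0.05, 0, 0, 0], [0, 0, 0, -0.05, 0, 0, 0], [0, 0, 0, -0.05, 0, 0, 0]]}}

```text
t: 5.08
tool_pos: [0.5817, -0.0679, 0.3116]
orientation: [3.136, 0.13, -0.005]
force: [-0.9, 0.1, -1.1]
opening: 0.0898
```

```bash
python3 lev.py; python3 - <<'E'
from h import *
from plant import robot
s,c,T=wT(robot);print(s["tool_pos"],s["dq"][:3]);crop(c["image"],0,0,640,400,1.25,"pics/w3.png")
c=robot.read_camera("scene");crop(c["image"],190,80,430,260,3.2,"pics/sc3.png")
E
```

```text
t 5.075 [ 0.5817 -0.0679  0.3116] [-0.9242  0.1106 -1.1108] 0.08975034929594457
r 0.08430644820808973 lever angle 358.81802464242384 tool angle -0.9244060178190097
[ 0.5817 -0.0679  0.3116] [0.0004 0.0176 0.0347]
```

View pics/w3.png

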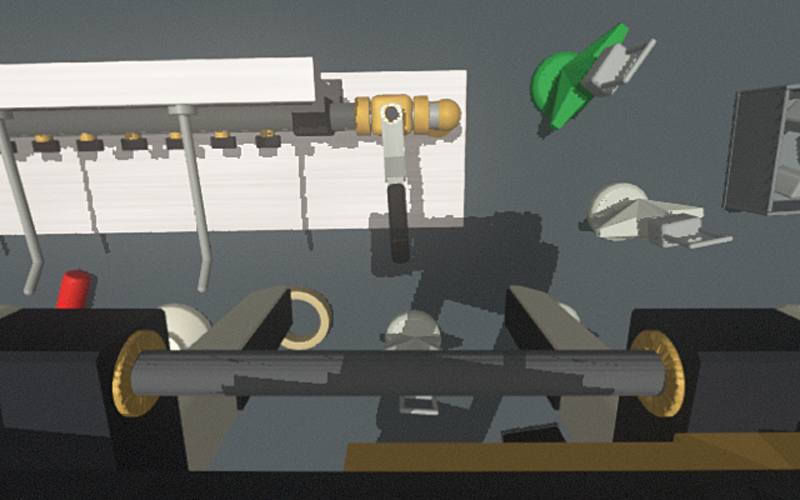

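View pics/sc3.png

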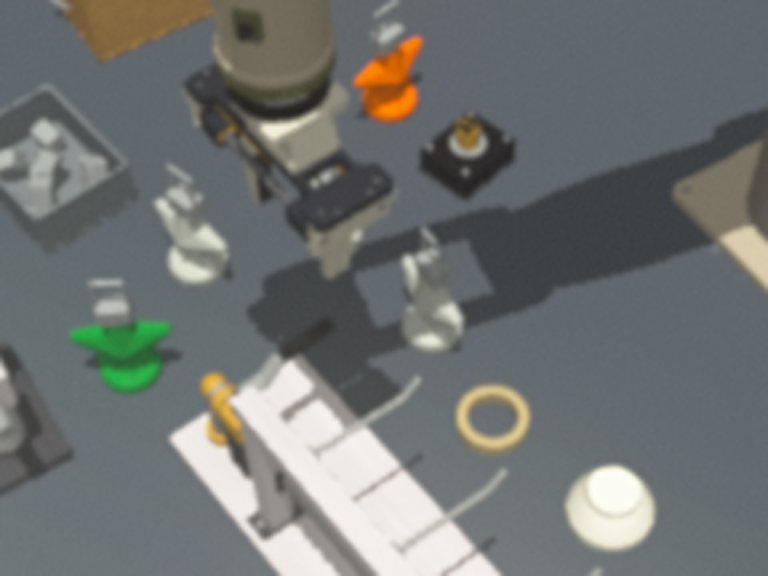

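The wrist view shows the lever square to the pipe: bolt near (313,90), sleeve end near (320,209). Hook 1's rod is at (150,90) to (163,233). I'll measure the lever angle and the first hooks.

```bash
python3 - <<'E'
from h import *
from plant import robot
s,c,T=wT(robot)
k=1/1.25
a=onz(c,(397.5*k,184*k),.1455,T);b=onz(c,(400.5*k,262*k),.1455,T)
print("sleeve",a,b,(a+b)/2,np.linalg.norm(a-b),"head",np.degrees(np.arctan2(*(b-a)[[1,0]]))%360)
p=[onz(c,(x*k,y*k),.202,T) for x,y in ((313,58),(20,65),(313,101),(10,107))]
for q in p:print("rail top",q)
print(np.degrees(np.arctan2(*(p[1]-p[0])[[1,0]])),np.degrees(np.arctan2(*(p[3]-p[2])[[1,0]])))
print("plate corner",onz(c,(466*k,227*k),.006,T),onz(c,(466*k,70*k),.006,T), onz(c,(20*k,237*k),.006,T))
# hook tips
for x,y in ((203,290),(30,291)): print("tip",onz(c,(x*k,y*k),.198,T))
for x,y in ((205,262),(40,262)): print("bend",onz(c,(x*k,y*k),.187,T))
yaw=.0988;X=np.array([np.cos(yaw),np.sin(yaw),0]);Y=np.array([-X[1],X[0],0])
O=np.array([.5643,.1452,0])
for n,y in zip("1234",(-.085,.03,.145,.26)):
  print("hook",n,O+y*Y,"tip",O+y*Y-.031*X)
print(O+.077*X-.21*Y)
E
```

```text
sleeve [ 0.6166 -0.065   0.1455] [ 0.5575 -0.0722  0.1455] [ 0.587  -0.0686  0.1455] 0.05951812006862744 head 186.97577830849397
rail top [ 0.6884 -0.0115  0.202 ]
rail top [0.6717 0.1534 0.202 ]
rail top [ 0.6655 -0.0123  0.202 ]
rail top [0.6483 0.1622 0.202 ]
95.78178947327825 95.6303285189526
plate corner [ 0.5619 -0.1446  0.006 ] [ 0.7203 -0.125   0.006 ] [0.5104 0.3427 0.006 ]
tip [0.5435 0.0557 0.198 ]
tip [0.5333 0.1689 0.198 ]
bend [0.559  0.0587 0.187 ]
bend [0.5498 0.1692 0.187 ]
hook 1 [0.5727 0.0606 0.    ] tip [0.5418 0.0576 0.    ]
hook 2 [0.5613 0.1751 0.    ] tip [0.5305 0.172  0.    ]
hook 3 [0.55   0.2895 0.    ] tip [0.5191 0.2864 0.    ]
hook 4 [0.5387 0.4039 0.    ] tip [0.5078 0.4009 0.    ]
[ 0.6616 -0.0562  0.    ]
```

```bash
python3 go.py .425 -.097 .30 -90
```

```text
t 5.22 pos [ 0.5809 -0.0677  0.31  ] yhead -85.26414138769599 open 0.09280942285144156 q6 1.2863271842621702
-> shift [-0.1577  0.0163  0.011 ] turn [0.0021 0.0063 0.0827]
```

Request:
{"method": "jog_arm", "body": {"steps": [[0.2, -0.05, 0.005, 0.01, 0, 0, 0.08], [0.2, -0.11, 0.016, 0.011, 0, 0, 0.083], [0.2, -0.158, 0.016, 0.011, 0, 0, 0.083], [0.2, -0.158, 0.016, 0.011, 0, 0, 0.083], [0.2, -0.158, 0.016, 0.011, 0, 0, 0.083]]}}

```text
t: 5.85
tool_pos: [0.4248, -0.0967, 0.2995]
orientation: [3.139, -0.001, -0.01]
force: [1.2, -0.2, 0.8]
opening: 0.0744
```

```bash
cat > look.py <<'E'
import sys
from h import *
from plant import robot
s,c,T=wT(robot);np.save("T.npy",T)
cv2.imwrite("last.png",c["image"][:,:,::-1])
crop(c["image"],0,0,640,400,1.25,f"pics/{sys.argv[1]}.png")
M=R.from_rotvec(s["orientation"]).as_matrix()
print(s["t"],s["tool_pos"],"head",np.degrees(np.arctan2(M[1,1],M[0,1])),s["dq"][:3])
E
python3 look.py d1
```

```text
5.85 [ 0.4248 -0.0967  0.2995] head -90.04072428994242 [ 0.0093  0.0307 -0.0292]
```

View pics/d1.png

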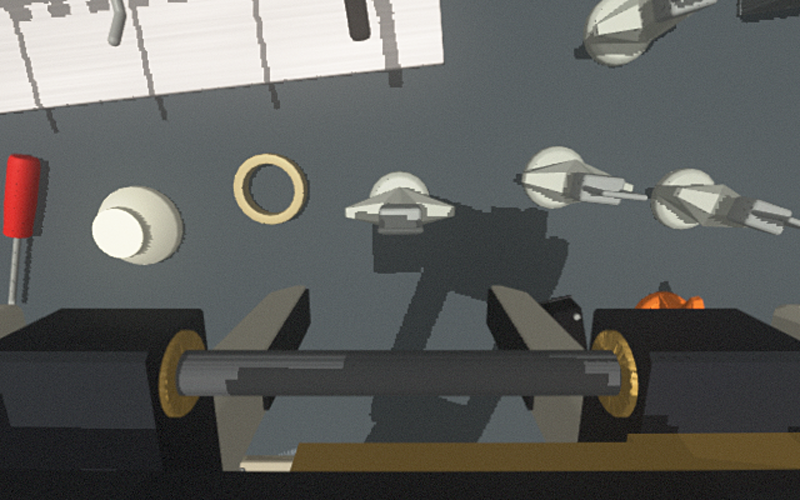

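The picture shows shell D with foot top at (399,190), star points at (346,212) and (455,212), and cap and loop around (400,220). The tape and lamp are untouched. I'll enlarge it.

```bash
python3 - <<'E'
from h import *
im=cv2.imread("last.png")[:,:,::-1]
crop(im,260,125,380,205,6,"pics/d1c.png")
E
```

```text
(no output)
```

View pics/d1c.png

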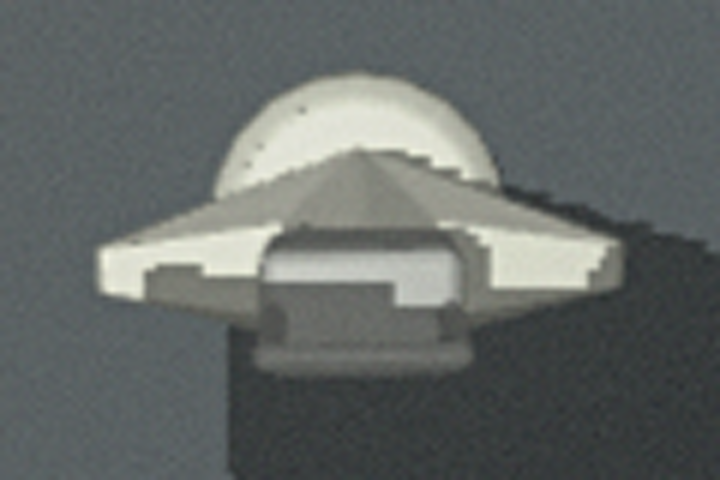

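```bash
cat > meas.py <<'E'
# meas.py x0 y0 scale  lx ly rx ry  : loop bar ends in crop px -> position and heading ; optional foot centre fx fy
import sys
from h import *
from plant import robot
c=robot.read_camera("wrist");T=np.load("T.npy")
a=list(map(float,sys.argv[1:]));x0,y0,s=a[:3]
P=[onz(c,(x0+a[i]/s,y0+a[i+1]/s),.146,T) for i in (3,5)]
d=P[1]-P[0];print("loop mid",(P[0]+P[1])/2,"w",np.linalg.norm(d),"head",np.degrees(np.arctan2(d[1],d[0])))
if len(a)>7:
  for i in range(7,len(a),3): print("pt",onz(c,(x0+a[i]/s,y0+a[i+1]/s),a[i+2],T))
E
python3 meas.py 260 125 6 252 357 474 357 260 248 .114 465 247 .114 98 267 .065 622 263 .065 357 75 .007
python3 - <<'E'
from h import *
from plant import robot
# side-view check
c=robot.read_camera("side");crop(c["image"],200,180,440,380,3,"pics/s2.png")
print((proj(c,[[.424,-.0965,.146]])-[200,180])*3)
E
```

```text
loop mid [ 0.4281 -0.0992  0.146 ] w 0.03354913153379699 head -90.03495242372726
pt [ 0.4395 -0.0824  0.114 ]
pt [ 0.4397 -0.1162  0.114 ]
pt [ 0.428  -0.0496  0.065 ]
pt [ 0.4287 -0.149   0.065 ]
pt [ 0.4595 -0.0991  0.007 ]
[[319.8862 170.7365]]
```

View pics/s2.png

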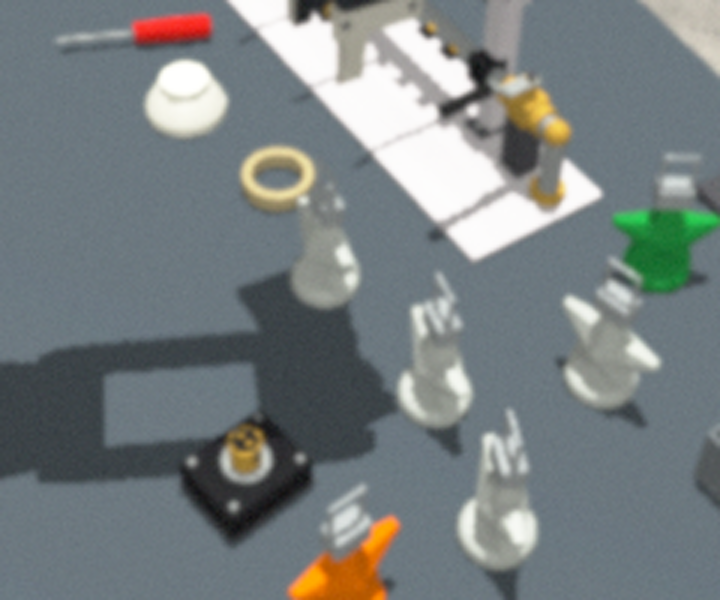

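```bash
python3 go.py .428 -.099 .104 -90
```

```text
t 6.0 pos [ 0.4254 -0.0966  0.2996] yhead -89.9904411797767 open 0.07428049772292113 q6 1.2327214520894683
-> shift [0.004  0.002  0.1956] turn [0.002  0.007  0.0002]
```

Request:
{"method": "jog_arm", "body": {"steps": [[0.2, 0.004, 0.002, 0.06, 0.002, 0.007, 0], [0.2, 0.004, 0.002, 0.12, 0.002, 0.007, 0], [0.2, 0.004, 0.002, 0.17, 0.002, 0.007, 0], [0.2, 0.004, 0.002, 0.196, 0.002, 0.007, 0], [0.2, 0.004, 0.002, 0.196, 0.002, 0.007, 0]]}}

```text
t: 6.62
tool_pos: [0.4264, -0.0981, 0.1009]
orientation: [-3.14, -0.001, 0.009]
force: [-0.7, 0.8, -0.1]
opening: 0.0741
```

Request:
{"method": "jog_arm", "body": {"steps": [[1, 0, 0, 0, 0, 0, 0], [1, 0, 0, 0, 0, 0, 0], [1, 0, 0, 0, 0, 0, 0], [1, 0, 0, 0, 0, 0, 0], [1, 0, 0, 0, 0, 0, 0]], "force": 15}}

```text
t: 7.25
tool_pos: [0.4267, -0.0982, 0.1014]
orientation: [-3.14, -0.001, 0.008]
force: [-1.2, 0.0, 1.4]
opening: 0.0338
```

```bash
python3 go.py .42 0.1 .30 -84.3
```

```text
t 7.25 pos [ 0.4267 -0.0982  0.1014] yhead -89.96145671796273 open 0.0338017120410537 q6 1.226613893797977
-> shift [-0.0075 -0.1986 -0.1982] turn [-0.002   0.0048 -0.0988]
```

Request:
{"method": "jog_arm", "body": {"steps": [[1, 0, 0, -0.06, 0, 0, 0], [1, 0, 0, -0.12, 0, 0, 0], [1, 0, -0.05, -0.17, 0, 0.005, -0.05], [1, -0.005, -0.1, -0.198, 0, 0.005, -0.099], [1, -0.0075, -0.16, -0.198, 0, 0.005, -0.099]]}}

```text
t: 7.88
tool_pos: [0.4211, 0.0624, 0.3032]
orientation: [-3.136, -0.154, -0.01]
force: [1.2, 0.1, -1.7]
opening: 0.0343
```

```bash
python3 go.py .473 .396 .29 -84.3
```

```text
t 7.88 pos [0.4211 0.0624 0.3032] yhead -84.35910800360084 open 0.03425409532363457 q6 1.497435049696731
-> shift [ 0.0843 -0.3269  0.0142] turn [-0.0015 -0.0064 -0.001 ]
```

Request:
{"method": "jog_arm", "body": {"steps": [[1, 0.01, -0.05, 0.005, 0, -0.006, 0], [1, 0.025, -0.11, 0.01, 0, -0.006, 0], [1, 0.04, -0.17, 0.014, 0, -0.006, 0], [1, 0.055, -0.23, 0.014, 0, -0.006, 0], [1, 0.07, -0.28, 0.014, 0, -0.006, 0]]}}

```text
t: 8.5
tool_pos: [0.463, 0.3503, 0.2896]
orientation: [-3.136, -0.156, 0.0]
force: [0.4, -1.3, 0.8]
opening: 0.034
```

Request:
{"method": "jog_arm", "body": {"steps": [[1, 0.014, -0.04, 0, 0, 0, 0], [1, 0.014, -0.04, 0, 0, 0, 0], [1, 0.014, -0.04, 0, 0, 0, 0]]}}

```text
t: 8.88
tool_pos: [0.4727, 0.3911, 0.2891]
orientation: [-3.137, -0.157, 0.001]
force: [0.4, 0.0, -0.9]
opening: 0.0341
```

```bash
python3 go.py .473 .396 .29 -84.3;python3 look.py e1
```

```text
t 8.88 pos [0.4727 0.3911 0.2891] yhead -84.28394142135305 open 0.034141751662123736 q6 2.078259331341605
-> shift [ 0.0008 -0.0048 -0.0009] turn [-0.0004  0.0009  0.0003]
8.875 [0.4727 0.3911 0.2891] head -84.28394142135305 [-0.0189 -0.0281  0.0116]
```

View pics/e1.png

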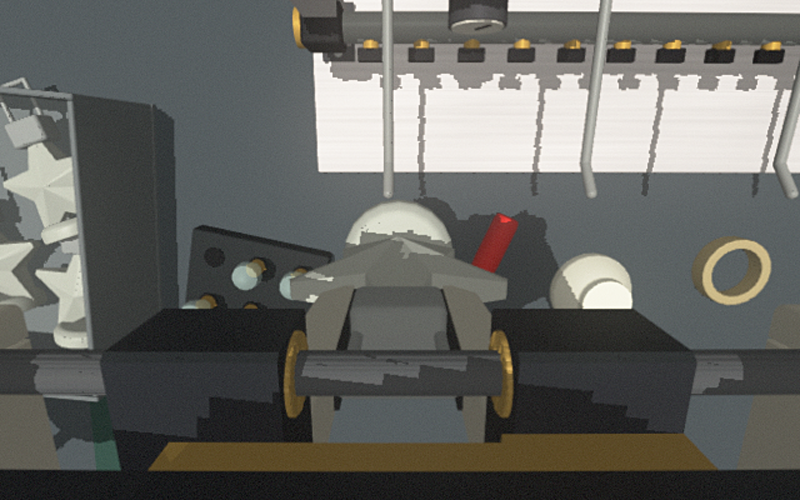

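Hook 4's tip is at (388,194) and hook 3's at (591,194) in this ×1.25 view. The held shell is centred below at (400,250).

```bash
python3 - <<'E'
from h import *
from plant import robot
c=robot.read_camera("wrist");T=np.load("T.npy");k=.8
for n,(x,y) in dict(tip4=(388,193),tip3=(591,194),tip2=(791,192)).items():print(n,onz(c,(x*k,y*k),.198,T))
for n,(x,y) in dict(b4=(388,162),b3=(586,163)).items():print(n,onz(c,(x*k,y*k),.188,T))
print("foot front",onz(c,(400*k,203*k),.201,T))
E
```

```text
tip4 [0.5108 0.4005 0.198 ]
tip3 [0.5218 0.2865 0.198 ]
tip2 [0.5346 0.173  0.198 ]
b4 [0.5274 0.4023 0.188 ]
b3 [0.5384 0.2884 0.188 ]
foot front [0.5063 0.3932 0.201 ]
```

```bash
python3 go.py .474 .397 .163 -84.3
```

```text
t 8.97 pos [0.473  0.3905 0.2899] yhead -84.35372511110053 open 0.03385383411732151 q6 2.0783793641247117
-> shift [ 0.0016 -0.0062  0.127 ] turn [-0.0011 -0.0003 -0.0009]
```

Request:
{"method": "jog_arm", "body": {"steps": [[1, 0.0015, -0.006, 0.06, 0, 0, 0], [1, 0.0015, -0.006, 0.11, 0, 0, 0], [1, 0.0015, -0.006, 0.127, 0, 0, 0], [1, 0.0015, -0.006, 0.127, 0, 0, 0], [1, 0.0015, -0.006, 0.127, 0, 0, 0]]}}

```text
t: 9.6
tool_pos: [0.4755, 0.3975, 0.1662]
orientation: [-3.134, -0.154, -0.006]
force: [0.5, 0.3, -0.2]
opening: 0.0336
```

```bash
python3 go.py .539 .4035 .163 -84.3; python3 look.py e2; python3 - <<'E'
from h import *
from plant import robot
c=robot.read_camera("scene");crop(c["image"],320,200,480,320,5,"pics/e2s.png")
E
```

```text
t 9.6 pos [0.4755 0.3975 0.1662] yhead -84.37790168298712 open 0.033644469854589486 q6 2.0856695594376466
-> shift [0.0638 0.0003 0.0034] turn [-0.0033 -0.0042 -0.0014]
9.6 [0.4755 0.3975 0.1662] head -84.37790168298712 [ 0.0037 -0.0047 -0.0099]
```

View pics/e2.png

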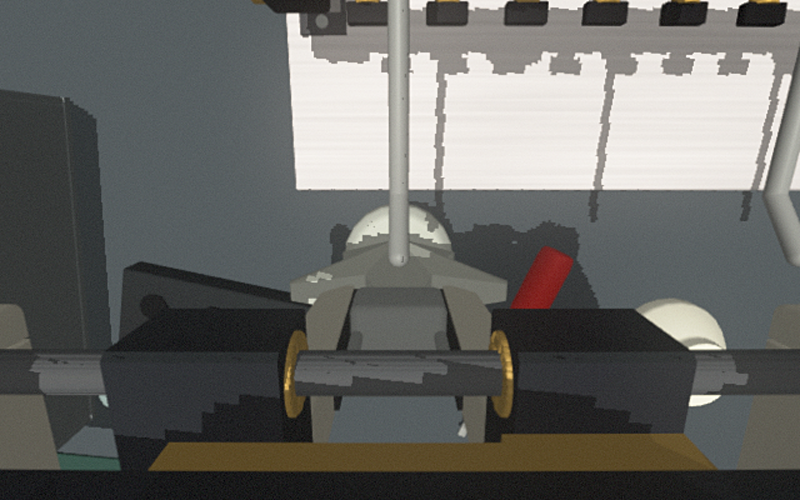

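View pics/e2s.png

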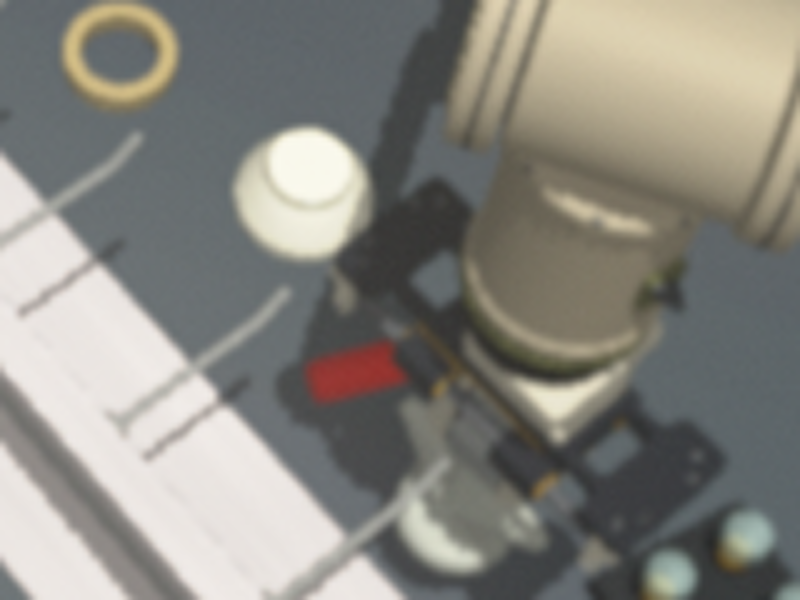

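The hook tip at (399,258) lines up with the cap at (399,300). Moving forward.

Request:
{"method": "jog_arm", "body": {"steps": [[1, 0, 0, 0.0035, 0, -0.004, 0], [1, 0.015, 0, 0.0035, 0, -0.004, 0], [1, 0.03, 0, 0.0035, 0, -0.004, 0], [1, 0.045, 0, 0.0035, 0, -0.004, 0], [1, 0.064, 0, 0.0035, 0, -0.004, 0]]}}

```text
t: 10.32
tool_pos: [0.5397, 0.4043, 0.1634]
orientation: [-3.134, -0.155, -0.001]
force: [-0.3, 1.1, -1.0]
opening: 0.0339
```

```bash
python3 go.py .5385 .4035 .145 -84.3
```

```text
t 10.32 pos [0.5397 0.4043 0.1634] yhead -84.34234806349932 open 0.03388677221607352 q6 2.036960299465268
-> shift [-0.0013  0.0008  0.0184] turn [-0.0038 -0.001  -0.0007]
```

Request:
{"method": "jog_arm", "body": {"steps": [[1, -0.001, 0, 0.008, 0, 0, 0], [1, -0.001, 0, 0.013, 0, 0, 0], [1, -0.001, 0, 0.0165, 0, 0, 0], [1, -0.001, 0, 0.0165, 0, 0, 0], [1, -0.001, 0, 0.0165, 0, 0, 0]]}}

```text
t: 10.95
tool_pos: [0.5386, 0.4044, 0.1472]
orientation: [-3.134, -0.155, -0.002]
force: [0.9, -0.4, -0.6]
opening: 0.0342
```

Request:
{"method": "jog_arm", "body": {"steps": [[0.4, 0, 0, 0, 0, 0, 0], [0.3, 0, 0, 0, 0, 0, 0], [0.25, 0, 0, 0, 0, 0, 0], [0.2, 0, 0, 0, 0, 0, 0], [0.2, 0, 0, 0, 0, 0, 0]]}}

```text
t: 11.58
tool_pos: [0.5386, 0.4044, 0.1471]
orientation: [-3.134, -0.155, -0.001]
force: [0.2, 0.2, 0.1]
opening: 0.0736
```

```bash
python3 look.py e3
```

```text
11.575 [0.5386 0.4044 0.1471] head -84.32989424666354 [-0.0003 -0.0006  0.0027]
```

View pics/e3.png

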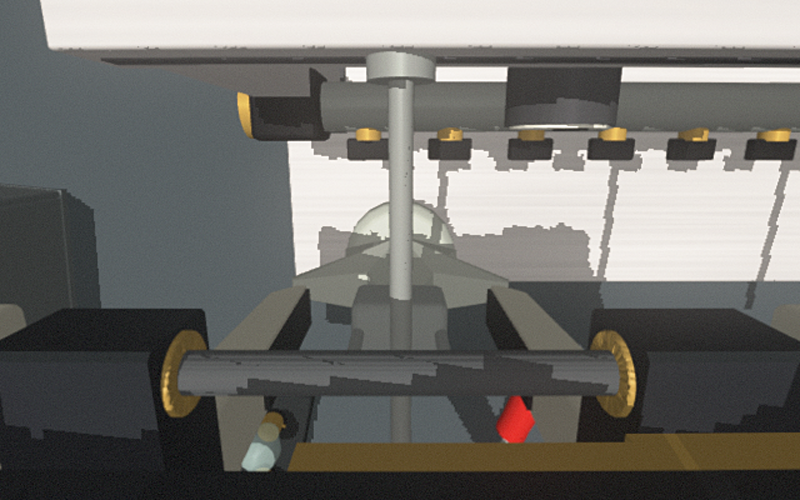

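The hook rod at (400,300) passes through the released loop and the shell hangs there. Retreating upward and going on to C.

Request:
{"method": "jog_arm", "body": {"steps": [[0.2, 0, 0, -0.05, 0, 0, 0], [0.2, 0, 0, -0.11, 0, 0, 0], [0.2, 0, 0, -0.16, 0, 0, 0], [0.2, 0, 0, -0.16, 0, 0, 0]]}}

```text
t: 12.12
tool_pos: [0.5404, 0.405, 0.3143]
orientation: [-3.128, -0.155, -0.016]
force: [-0.3, 0.2, -0.1]
opening: 0.0744
```

```bash
python3 go.py .45 -.257 .30 -90; python3 - <<'E'
from h import *
from plant import robot
c=robot.read_camera("scene");crop(c["image"],200,80,460,320,2.4,"pics/f1.png")
c=robot.read_camera("side");crop(c["image"],200,80,460,320,2.4,"pics/f2.png")
E
```

```text
t 12.12 pos [0.5404 0.405  0.3143] yhead -84.32824019863274 open 0.07441249320000709 q6 2.0377856604576845
-> shift [-0.1555  0.6499  0.0069] turn [-0.0093 -0.0103  0.0989]
```

View pics/f1.png

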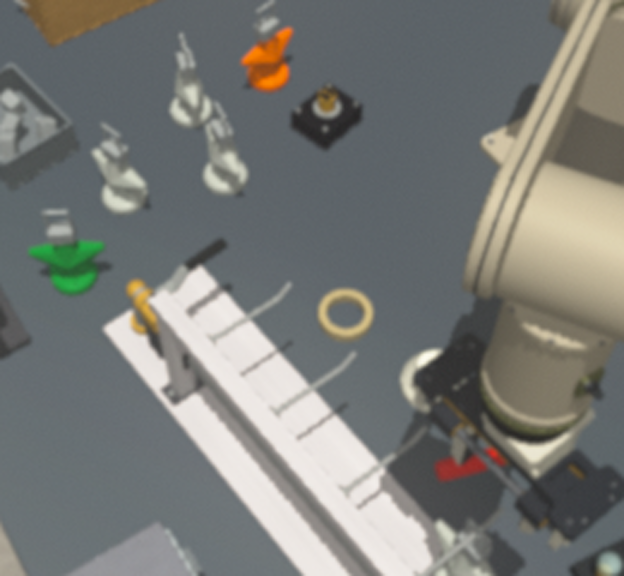

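View pics/f2.png

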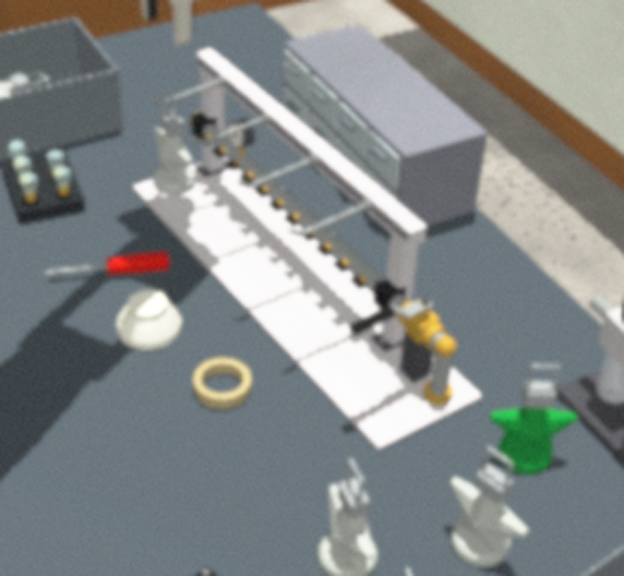

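The scene and side views show D hanging on hook 4 (side crop, around (175,160)). Shells A, B and C still stand, and the valve is shut. Now to C.

Request:
{"method": "jog_arm", "body": {"steps": [[0.2, -0.02, 0.06, 0, 0, 0, 0.03], [0.2, -0.035, 0.12, 0, 0, 0, 0.06], [0.2, -0.05, 0.18, 0, 0, 0, 0.1], [0.2, -0.065, 0.24, 0, 0, 0, 0.1], [0.2, -0.08, 0.3, 0, 0, 0, 0.1]]}}

```text
t: 12.85
tool_pos: [0.4872, 0.0956, 0.3037]
orientation: [-3.137, 0.001, 0.002]
force: [0.6, -0.0, 0.3]
opening: 0.0744
```

```bash
python3 go.py .45 -.257 .30 -90
```

```text
t 12.85 pos [0.4872 0.0956 0.3037] yhead -90.04595778553816 open 0.07444991401958247 q6 1.6590905242885485
-> shift [-0.037   0.3526  0.0022] turn [-0.0044  0.0014 -0.0008]
```

Request:
{"method": "jog_arm", "body": {"steps": [[0.2, -0.006, 0.06, 0, -0.004, 0, 0], [0.2, -0.012, 0.12, 0, -0.004, 0, 0], [0.2, -0.02, 0.18, 0, -0.004, 0, 0], [0.2, -0.025, 0.24, 0, -0.004, 0, 0], [0.2, -0.032, 0.3, 0, -0.004, 0, 0]]}}

```text
t: 13.48
tool_pos: [0.4537, -0.2058, 0.3001]
orientation: [-3.139, 0.001, 0.007]
force: [0.7, 0.4, -0.2]
opening: 0.0743
```

Request:
{"method": "jog_arm", "body": {"steps": [[0.2, -0.005, 0.05, 0, 0, 0, 0], [0.2, -0.005, 0.05, 0, 0, 0, 0], [0.2, -0.005, 0.05, 0, 0, 0, 0], [0.2, -0.005, 0.05, 0, 0, 0, 0]]}}

```text
t: 13.98
tool_pos: [0.4487, -0.2546, 0.2994]
orientation: [-3.139, -0.001, 0.008]
force: [-0.2, 0.1, 0.2]
opening: 0.0743
```

```bash
python3 look.py g1
```

```text
13.975 [ 0.4487 -0.2546  0.2994] head -89.9613401143807 [ 0.0078 -0.0082 -0.0057]
```

View pics/g1.png

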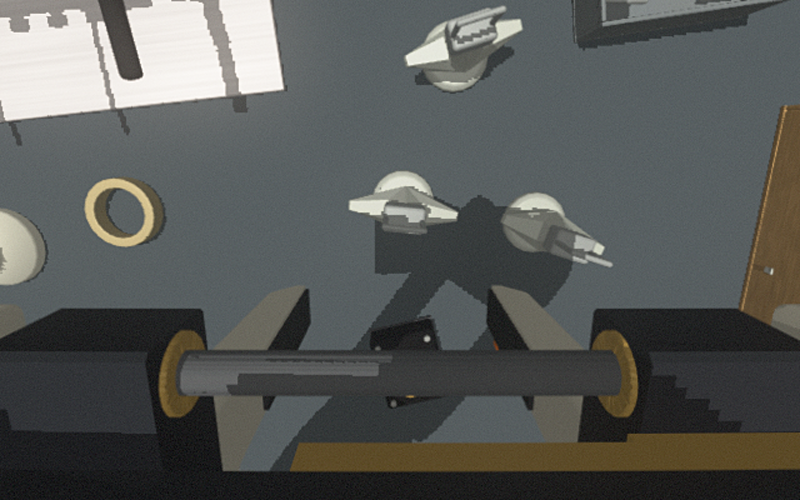

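C is at (403,215) in this view and A is at right, (545,225). Enlarging both.

```bash
python3 - <<'E'
from h import *
im=cv2.imread("last.png")[:,:,::-1]
crop(im,265,125,385,205,6,"pics/g1c.png")
E
```

```text
(no output)
```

View pics/g1c.png

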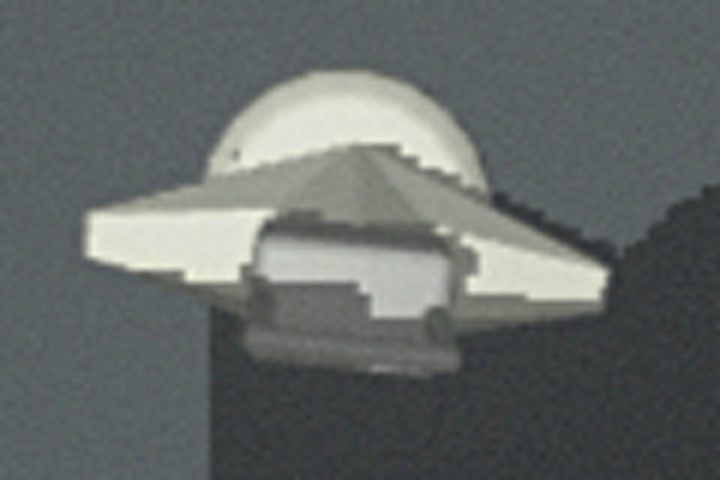

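```bash
python3 meas.py 265 125 6 243 342 464 360 258 235 .114 458 250 .114 84 237 .065 608 285 .065 335 70 .007
```

```text
loop mid [ 0.4531 -0.2593  0.146 ] w 0.033490122613173225 head -94.64519019596317
pt [ 0.4658 -0.2439  0.114 ]
pt [ 0.4634 -0.2769  0.114 ]
pt [ 0.4579 -0.2094  0.065 ]
pt [ 0.4488 -0.3088  0.065 ]
pt [ 0.4849 -0.257   0.007 ]
```

```bash
python3 go.py .453 -.2595 .105 -94.8
```

```text
t 14.07 pos [ 0.4489 -0.2547  0.3   ] yhead -89.94122021568367 open 0.07396945956937051 q6 0.9547036562496919
-> shift [0.0049 0.0053 0.1949] turn [-0.0021  0.0043  0.0848]
```

Request:
{"method": "jog_arm", "body": {"steps": [[0.2, 0.005, 0.005, 0.06, -0.002, 0.004, 0.085], [0.2, 0.005, 0.005, 0.12, -0.002, 0.004, 0.085], [0.2, 0.005, 0.005, 0.17, -0.002, 0.004, 0.085], [0.2, 0.005, 0.005, 0.194, -0.002, 0.004, 0.085], [0.2, 0.005, 0.005, 0.194, -0.002, 0.004, 0.085]]}}

```text
t: 14.7
tool_pos: [0.4519, -0.2574, 0.1038]
orientation: [-3.136, 0.13, 0.006]
force: [-0.3, -1.0, 0.1]
opening: 0.0743
```

Request:
{"method": "jog_arm", "body": {"steps": [[1, 0, 0, 0, 0, 0, 0], [1, 0, 0, 0, 0, 0, 0], [1, 0, 0, 0, 0, 0, 0], [1, 0, 0, 0, 0, 0, 0], [1, 0, 0, 0, 0, 0, 0]]}}

```text
t: 15.32
tool_pos: [0.4521, -0.2576, 0.1042]
orientation: [-3.137, 0.13, 0.005]
force: [0.1, 0.4, 1.2]
opening: 0.0339
```

```bash
python3 go.py .45 -.1 .30 -84.3
```

```text
t 15.32 pos [ 0.4521 -0.2576  0.1042] yhead -94.74265294049435 open 0.03388456286517816 q6 1.037091234492341
-> shift [-0.0158 -0.1573 -0.1955] turn [-0.0024  0.0034 -0.1823]
```

Request:
{"method": "jog_arm", "body": {"steps": [[1, 0, 0, -0.06, 0, 0, 0], [1, 0, 0, -0.12, 0, 0, 0], [1, 0, -0.03, -0.175, 0, 0, -0.05], [1, -0.01, -0.08, -0.196, 0, 0, -0.12], [1, -0.016, -0.14, -0.196, 0, 0, -0.182]]}}

```text
t: 15.95
tool_pos: [0.449, -0.1168, 0.3033]
orientation: [-3.137, -0.156, -0.002]
force: [1.4, 0.5, -1.5]
opening: 0.0343
```

```bash
python3 go.py .486 .283 .285 -84.3
```

```text
t 15.95 pos [ 0.449  -0.1168  0.3033] yhead -84.30562201654344 open 0.03433876115095667 q6 1.1055781977030972
-> shift [ 0.0764 -0.3942  0.0186] turn [-0.0006 -0.0011 -0.0001]
```

Request:
{"method": "jog_arm", "body": {"steps": [[1, 0.01, -0.055, 0, 0, 0, 0], [1, 0.02, -0.11, 0, 0, 0, 0], [1, 0.03, -0.17, 0, 0, 0, 0], [1, 0.04, -0.225, 0.005, 0, 0, 0], [1, 0.055, -0.28, 0.01, 0, 0, 0]]}}

```text
t: 16.58
tool_pos: [0.4758, 0.1691, 0.2935]
orientation: [-3.137, -0.156, -0.003]
force: [2.2, -0.3, -0.3]
opening: 0.0338
```

```bash
python3 go.py .486 .283 .285 -84.3
```

```text
t 16.57 pos [0.4758 0.1691 0.2935] yhead -84.29782944314796 open 0.03380803641815234 q6 1.7110929846400447
-> shift [ 0.0215 -0.1123  0.0086] turn [-0.0005 -0.0017  0.    ]
```

Request:
{"method": "jog_arm", "body": {"steps": [[1, 0.01, -0.05, 0.005, 0, 0, 0], [1, 0.021, -0.1, 0.008, 0, 0, 0], [1, 0.021, -0.112, 0.008, 0, 0, 0], [1, 0.021, -0.112, 0.008, 0, 0, 0], [1, 0.021, -0.112, 0.008, 0, 0, 0]]}}

```text
t: 17.2
tool_pos: [0.4856, 0.2816, 0.2857]
orientation: [-3.138, -0.155, -0.002]
force: [0.1, 0.1, -0.5]
opening: 0.0339
```

```bash
python3 look.py i1; python3 go.py .486 .283 .166 -84.3
```

```text
17.2 [0.4856 0.2816 0.2857] head -84.35077283879338 [-0.0113 -0.0087  0.0022]
t 17.25 pos [0.4857 0.2815 0.2858] yhead -84.37716218784307 open 0.03391730152974413 q6 1.9067053312611002
-> shift [ 0.0003 -0.0014  0.1198] turn [-0.0004 -0.0017 -0.0013]
```

View pics/i1.png

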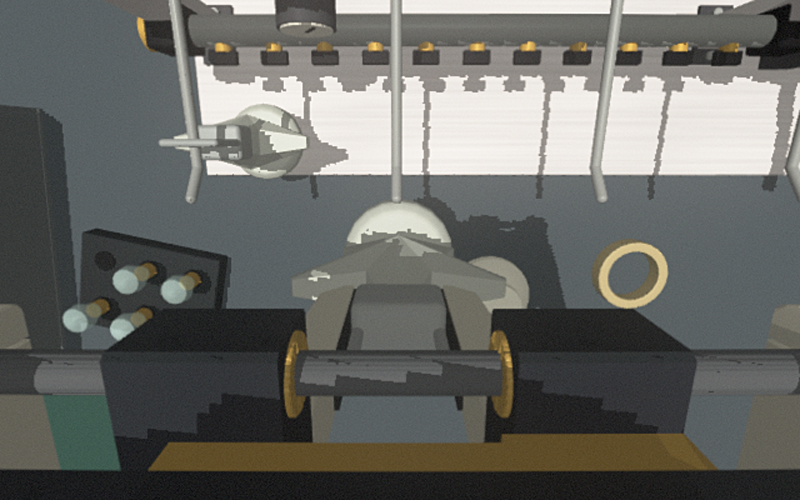

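D hangs properly at (235,140), with the rod through its loop at (192,142). Hook 3's tip is at (396,200), centred on the held shell. The lamp base is close, at (495,285), so I'll check its clearance.

```bash
python3 - <<'E'
from h import *
from plant import robot
c=robot.read_camera("scene")
print("lamp base ctr",onz(c,(380,240),.01), "top", onz(c,(382,233),.046))
print("tape",onz(c,(344,210.5),.01))
c=robot.read_camera("wrist");T=np.load("T.npy")
print("lamp right edge",onz(c,(529*.8,295*.8),.02,T),"tip3",onz(c,(396*.8,199*.8),.198,T),"tip2",onz(c,(602*.8,199*.8),.198,T))
E
```

```text
lamp base ctr [0.4053 0.1806 0.01  ] top [0.4007 0.1782 0.046 ]
tape [0.4379 0.0336 0.01  ]
lamp right edge [0.4124 0.1375 0.02  ] tip3 [0.5214 0.2861 0.198 ] tip2 [0.5329 0.1717 0.198 ]
```

Request:
{"method": "jog_arm", "body": {"steps": [[1, 0, -0.001, 0.05, 0, 0, 0], [1, 0, -0.001, 0.1, 0, 0, 0], [1, 0, -0.001, 0.12, 0, 0, 0], [1, 0, -0.001, 0.12, 0, 0, 0], [1, 0, -0.001, 0.12, 0, 0, 0]]}}

```text
t: 17.98
tool_pos: [0.4872, 0.283, 0.1685]
orientation: [-3.136, -0.153, -0.008]
force: [-0.7, -0.3, -1.0]
opening: 0.0336
```

```bash
python3 go.py .5505 .289 .166 -84.3; python3 look.py i2
```

```text
t 17.98 pos [0.4872 0.283  0.1685] yhead -84.40732808068688 open 0.033591191266113214 q6 1.9086101614575681
-> shift [0.0635 0.0002 0.0028] turn [-0.0016 -0.0052 -0.0019]
17.975 [0.4872 0.283  0.1685] head -84.40732808068688 [ 0.0009 -0.0088 -0.0099]
```

View pics/i2.png

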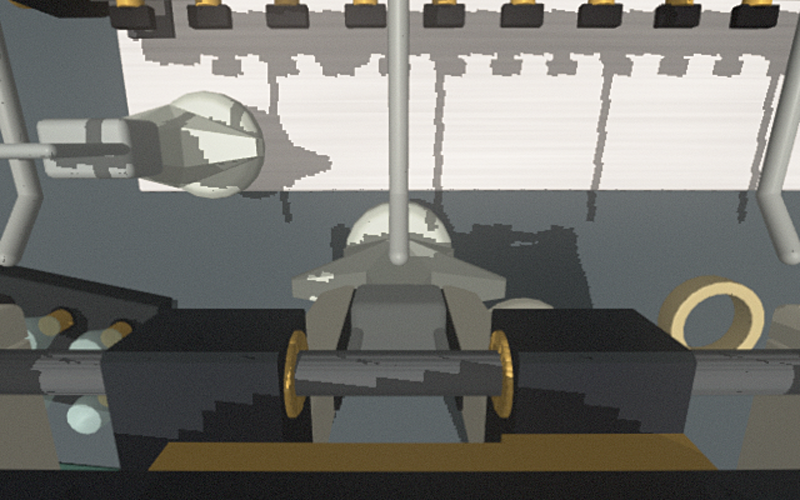

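Hook 3's tip at (399,258) is centred over the cap. Going in, then lowering.

Request:
{"method": "jog_arm", "body": {"steps": [[1, 0, 0, 0.003, 0, -0.005, 0], [1, 0.015, 0, 0.003, 0, -0.005, 0], [1, 0.03, 0, 0.003, 0, -0.005, 0], [1, 0.045, 0, 0.003, 0, -0.005, 0], [1, 0.063, 0, 0.003, 0, -0.005, 0]]}}

```text
t: 18.65
tool_pos: [0.5511, 0.2897, 0.1672]
orientation: [-3.135, -0.154, -0.003]
force: [0.1, 0.2, -0.7]
opening: 0.0339
```

Request:
{"method": "jog_arm", "body": {"steps": [[1, 0, 0, 0.008, 0, 0, 0], [1, 0, 0, 0.013, 0, 0, 0], [1, 0, 0, 0.0165, 0, 0, 0], [1, 0, 0, 0.0165, 0, 0, 0], [1, 0, 0, 0.0165, 0, 0, 0]]}}

```text
t: 19.27
tool_pos: [0.551, 0.2898, 0.1509]
orientation: [-3.135, -0.154, -0.004]
force: [-0.2, -0.6, -0.5]
opening: 0.0339
```

Request:
{"method": "jog_arm", "body": {"steps": [[0.4, 0, 0, 0, 0, 0, 0], [0.3, 0, 0, 0, 0, 0, 0], [0.25, 0, 0, 0, 0, 0, 0], [0.2, 0, 0, 0, 0, 0, 0], [0.2, 0, 0, 0, 0, 0, 0]]}}

```text
t: 19.9
tool_pos: [0.551, 0.2898, 0.1509]
orientation: [-3.135, -0.154, -0.004]
force: [-0.0, 0.2, 0.0]
opening: 0.0738
```

```bash
python3 look.py i3
```

```text
19.9 [0.551  0.2898 0.1509] head -84.3773451874471 [-0.0008 -0.0023 -0.0014]
```

View pics/i3.png

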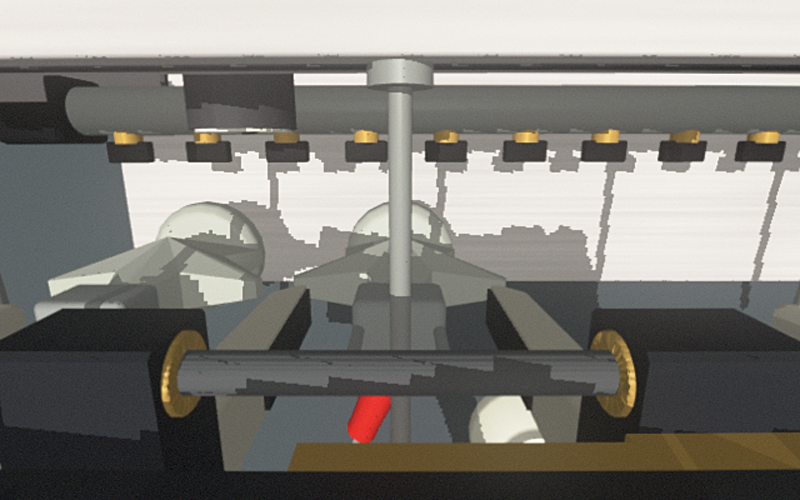

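C hangs at (400,280) on hook 3, with D beside it at left. Going up and on to A.

Request:
{"method": "jog_arm", "body": {"steps": [[0.2, 0, 0, -0.05, 0, 0, 0], [0.2, 0, 0, -0.11, 0, 0, 0], [0.2, 0, 0, -0.155, 0, 0, 0], [0.2, 0, 0, -0.155, 0, 0, 0]]}}

```text
t: 20.45
tool_pos: [0.5527, 0.2903, 0.3119]
orientation: [-3.132, -0.154, -0.018]
force: [-0.5, 0.3, -0.1]
opening: 0.0742
```

```bash
python3 go.py .43 -.38 .30 -95; python3 - <<'E'
from h import *
from plant import robot
c=robot.read_camera("side");crop(c["image"],180,80,500,380,2,"pics/j1.png")
E
```

```text
t 20.45 pos [0.5527 0.2903 0.3119] yhead -84.37644121328177 open 0.07418878459829542 q6 1.8733844461564937
-> shift [-0.1879  0.6551  0.0064] turn [-0.0063 -0.011   0.1854]
```

View pics/j1.png

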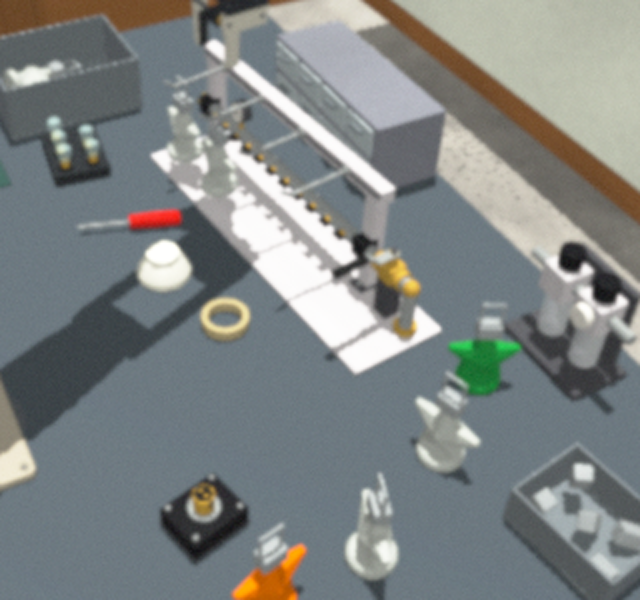

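Two shells hang at (185,130) and (218,165). A stands at (373,530) and B at (447,430). Moving to A.

Request:
{"method": "jog_arm", "body": {"steps": [[0.2, -0.02, 0.06, 0, 0, 0, 0.03], [0.2, -0.035, 0.12, 0, 0, 0, 0.06], [0.2, -0.05, 0.18, 0, 0, 0, 0.1], [0.2, -0.065, 0.24, 0, 0, 0, 0.1], [0.2, -0.08, 0.3, 0, 0, 0, 0.1]]}}

```text
t: 21.12
tool_pos: [0.5001, -0.0182, 0.3047]
orientation: [-3.137, 0.003, -0.006]
force: [1.3, -1.2, 0.2]
opening: 0.0743
```

Request:
{"method": "jog_arm", "body": {"steps": [[0.2, -0.012, 0.06, 0, 0, 0, 0.03], [0.2, -0.025, 0.12, 0, 0, 0, 0.06], [0.2, -0.035, 0.18, 0, 0, 0, 0.085], [0.2, -0.045, 0.24, 0, 0, 0, 0.085], [0.2, -0.055, 0.3, 0, 0, 0, 0.085]]}}

```text
t: 21.75
tool_pos: [0.4433, -0.3195, 0.3009]
orientation: [-3.132, 0.136, -0.002]
force: [1.4, -0.7, 0.2]
opening: 0.0743
```

```bash
python3 go.py .43 -.38 .30 -95
```

```text
t 21.75 pos [ 0.4433 -0.3195  0.3009] yhead -94.96922942554312 open 0.07434068286111599 q6 0.9354172898890809
-> shift [-0.0081  0.0614  0.0005] turn [-0.007  -0.0012  0.0005]
```

Request:
{"method": "jog_arm", "body": {"steps": [[0.2, -0.008, 0.061, 0, -0.007, 0, 0], [0.2, -0.008, 0.061, 0, -0.007, 0, 0], [0.2, -0.008, 0.061, 0, -0.007, 0, 0], [0.2, -0.008, 0.061, 0, -0.007, 0, 0]]}}

```text
t: 22.25
tool_pos: [0.4305, -0.3782, 0.3]
orientation: [-3.138, 0.134, -0.001]
force: [0.0, 0.9, -0.3]
opening: 0.0743
```

```bash
python3 look.py k1; python3 - <<'E'
from h import *
im=cv2.imread("last.png")[:,:,::-1]
crop(im,265,125,385,205,6,"pics/k1c.png")
E
```

```text
22.25 [ 0.4305 -0.3782  0.3   ] head -94.88263131047378 [ 0.0072 -0.0083 -0.0064]
```

View pics/k1.png

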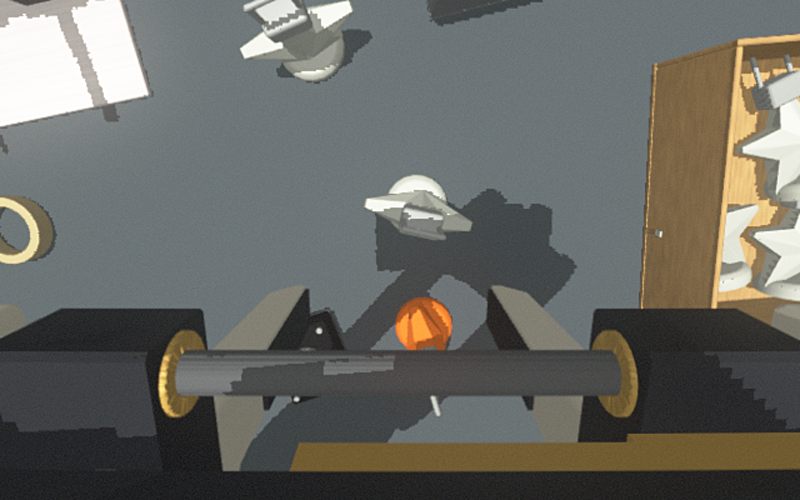

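View pics/k1c.png

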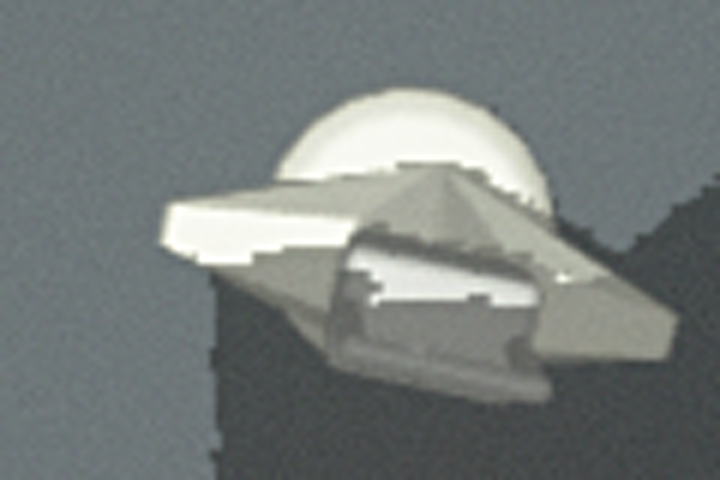

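A's loop bar runs (330,352) to (552,392) in the crop, with star points at (165,232) and (673,335).

```bash
python3 meas.py 265 125 6 331 352 552 391 348 248 .114 540 285 .114 165 232 .065 673 335 .065 405 88 .007
python3 go.py .434 -.386 .105 -105.5
```

```text
loop mid [ 0.4309 -0.3967  0.146 ] w 0.03414935712061693 head -105.03984325388149
pt [ 0.446  -0.3841  0.114 ]
pt [ 0.4371 -0.4154  0.114 ]
pt [ 0.4444 -0.3499  0.065 ]
pt [ 0.4164 -0.4448  0.065 ]
pt [ 0.4629 -0.3991  0.007 ]
t 22.35 pos [ 0.4307 -0.3783  0.3006] yhead -94.86229212706893 open 0.07472255436926088 q6 0.8449021209878893
-> shift [0.0036 0.0074 0.1956] turn [-0.0002 -0.0015  0.1857]
```

```bash
python3 go.py .4308 -.397 .105 -105.5
```

```text
t 22.35 pos [ 0.4307 -0.3783  0.3006] yhead -94.86229212706893 open 0.07472255436926088 q6 0.8449021209878893
-> shift [0.0014 0.0186 0.1956] turn [-0.0002 -0.0015  0.1857]
```

Request:
{"method": "jog_arm", "body": {"steps": [[0.2, 0.0015, 0.0185, 0.05, 0, 0, 0.15], [0.2, 0.0015, 0.0185, 0.1, 0, 0, 0.186], [0.2, 0.0015, 0.0185, 0.16, 0, 0, 0.186], [0.2, 0.0015, 0.0185, 0.195, 0, 0, 0.186], [0.2, 0.0015, 0.0185, 0.195, 0, 0, 0.186]]}}

```text
t: 22.98
tool_pos: [0.4296, -0.3941, 0.1023]
orientation: [-3.109, 0.421, 0.006]
force: [-0.4, -0.4, 0.3]
opening: 0.0742
```

Request:
{"method": "jog_arm", "body": {"steps": [[1, 0, 0, 0, 0, 0, 0], [1, 0, 0, 0, 0, 0, 0], [1, 0, 0, 0, 0, 0, 0], [1, 0, 0, 0, 0, 0, 0], [1, 0, 0, 0, 0, 0, 0]]}}

```text
t: 23.6
tool_pos: [0.4297, -0.3944, 0.1028]
orientation: [-3.109, 0.422, 0.005]
force: [-0.4, -0.7, 2.2]
opening: 0.0344
```

```bash
python3 go.py .45 -.2 .30 -84.3
```

```text
t 23.6 pos [ 0.4297 -0.3944  0.1028] yhead -105.44650018453441 open 0.03442262563051093 q6 1.0089804991229
-> shift [-0.0329 -0.1935 -0.1965] turn [-0.0039  0.0028 -0.3691]
```

Request:
{"method": "jog_arm", "body": {"steps": [[1, 0, 0, -0.06, 0, 0, 0], [1, 0, 0, -0.12, 0, 0, -0.05], [1, -0.005, -0.03, -0.175, 0, 0, -0.15], [1, -0.015, -0.08, -0.196, 0, 0, -0.25], [1, -0.025, -0.13, -0.196, 0, 0, -0.369]]}}

```text
t: 24.22
tool_pos: [0.4416, -0.2628, 0.3023]
orientation: [-3.136, -0.16, -0.003]
force: [1.6, -0.4, 0.1]
opening: 0.0342
```

```bash
python3 go.py .497 .168 .285 -84.3
```

```text
t 24.23 pos [ 0.4416 -0.2628  0.3023] yhead -84.15256300367147 open 0.03422300458441006 q6 0.8306920432021382
-> shift [ 0.099  -0.4229  0.018 ] turn [-0.0012 -0.0019  0.0026]
```

Request:
{"method": "jog_arm", "body": {"steps": [[1, 0.01, -0.055, 0, 0, 0, 0], [1, 0.02, -0.11, 0, 0, 0, 0], [1, 0.035, -0.17, 0, 0, 0, 0], [1, 0.05, -0.225, 0.005, 0, 0, 0], [1, 0.065, -0.28, 0.01, 0, 0, 0]]}}

```text
t: 24.85
tool_pos: [0.4777, 0.0242, 0.2929]
orientation: [-3.136, -0.16, -0.004]
force: [0.7, -0.4, -0.9]
opening: 0.0344
```

```bash
python3 go.py .497 .168 .285 -84.3
```

```text
t 24.85 pos [0.4777 0.0242 0.2929] yhead -84.163271837683 open 0.03440877090870819 q6 1.411295529706313
-> shift [ 0.0338 -0.1411  0.0081] turn [-0.001  -0.0027  0.0024]
```

Request:
{"method": "jog_arm", "body": {"steps": [[1, 0.015, -0.055, 0.005, 0, -0.003, 0], [1, 0.025, -0.11, 0.008, 0, -0.003, 0], [1, 0.034, -0.141, 0.008, 0, -0.003, 0], [1, 0.034, -0.141, 0.008, 0, -0.003, 0], [1, 0.034, -0.141, 0.008, 0, -0.003, 0]]}}

```text
t: 25.48
tool_pos: [0.497, 0.1673, 0.2849]
orientation: [-3.137, -0.16, 0.002]
force: [0.2, -0.2, -0.3]
opening: 0.0342
```

```bash
python3 look.py l1; python3 go.py .4975 .1683 .1645 -84.3; python3 - <<'E'
from h import *
im=cv2.imread("last.png")[:,:,::-1]
crop(im,260,100,380,300,3,"pics/l1c.png")
E
```

```text
25.475 [0.497  0.1673 0.2849] head -84.15287046203474 [-0.0204 -0.0094  0.0034]
t 25.52 pos [0.4971 0.167  0.285 ] yhead -84.20514830148655 open 0.034120589037330944 q6 1.6955008947089576
-> shift [ 0.0007 -0.0012  0.1205] turn [-0.0006  0.0008  0.0017]
```

View pics/l1.png

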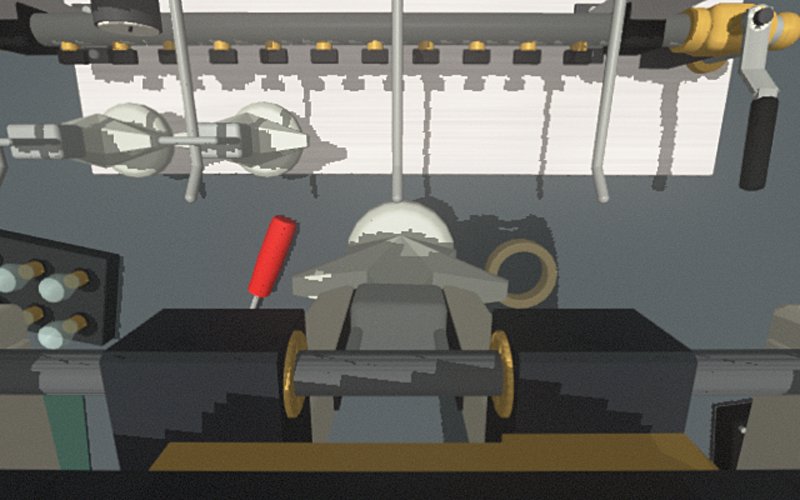

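D and C hang at (65,140) and (215,140). Hook 2's tip at (397,199) is centred, and the lever is still square to the pipe at (757,140). Descending.

Request:
{"method": "jog_arm", "body": {"steps": [[1, 0, -0.001, 0.05, 0, 0, 0], [1, 0, -0.001, 0.1, 0, 0, 0], [1, 0, -0.001, 0.122, 0, 0, 0], [1, 0, -0.001, 0.122, 0, 0, 0], [1, 0, -0.001, 0.122, 0, 0, 0]]}}

```text
t: 26.15
tool_pos: [0.4979, 0.1675, 0.1647]
orientation: [-3.137, -0.157, -0.002]
force: [1.0, 0.6, -0.6]
opening: 0.0343
```

```bash
python3 go.py .562 .1747 .1645 -84.3; python3 look.py l2
```

```text
t 26.15 pos [0.4979 0.1675 0.1647] yhead -84.27267579951233 open 0.03431371578208556 q6 1.697198609982106
-> shift [ 0.0645 -0.0008  0.0003] turn [-0.0007 -0.0014  0.0005]
26.15 [0.4979 0.1675 0.1647] head -84.27267579951233 [ 0.0088 -0.0082 -0.0167]
```

View pics/l2.png

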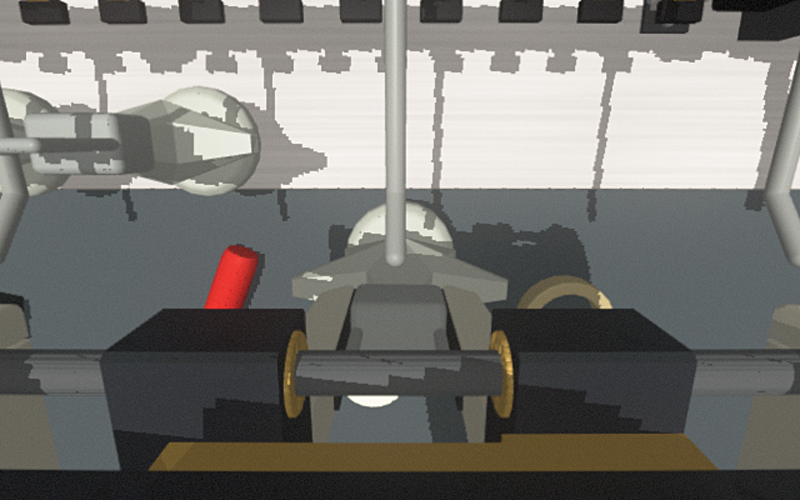

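Centred, with the tip at (396,258). Forward, lower, release.

Request:
{"method": "jog_arm", "body": {"steps": [[1, 0, -0.001, 0, 0, 0, 0], [1, 0.015, -0.001, 0, 0, 0, 0], [1, 0.03, -0.001, 0, 0, 0, 0], [1, 0.045, -0.001, 0, 0, 0, 0], [1, 0.064, -0.001, 0, 0, 0, 0]]}}

```text
t: 26.82
tool_pos: [0.5628, 0.1754, 0.1665]
orientation: [-3.136, -0.158, -0.006]
force: [-0.3, -0.1, 0.1]
opening: 0.0339
```

Request:
{"method": "jog_arm", "body": {"steps": [[1, 0, 0, 0.008, 0, 0, 0], [1, 0, 0, 0.013, 0, 0, 0], [1, 0, 0, 0.0165, 0, 0, 0], [1, 0, 0, 0.0165, 0, 0, 0], [1, 0, 0, 0.0165, 0, 0, 0]]}}

```text
t: 27.45
tool_pos: [0.5628, 0.1755, 0.1502]
orientation: [-3.136, -0.158, -0.007]
force: [-0.5, 0.2, 0.1]
opening: 0.0339
```

Request:
{"method": "jog_arm", "body": {"steps": [[0.4, 0, 0, 0, 0, 0, 0], [0.3, 0, 0, 0, 0, 0, 0], [0.25, 0, 0, 0, 0, 0, 0], [0.2, 0, 0, 0, 0, 0, 0], [0.2, 0, 0, 0, 0, 0, 0]]}}

```text
t: 28.08
tool_pos: [0.5628, 0.1755, 0.1502]
orientation: [-3.136, -0.158, -0.007]
force: [0.6, -0.3, -0.2]
opening: 0.0734
```

```bash
python3 look.py l3
```

```text
28.075 [0.5628 0.1755 0.1502] head -84.24332722477781 [0.0001 0.0015 0.0014]
```

View pics/l3.png

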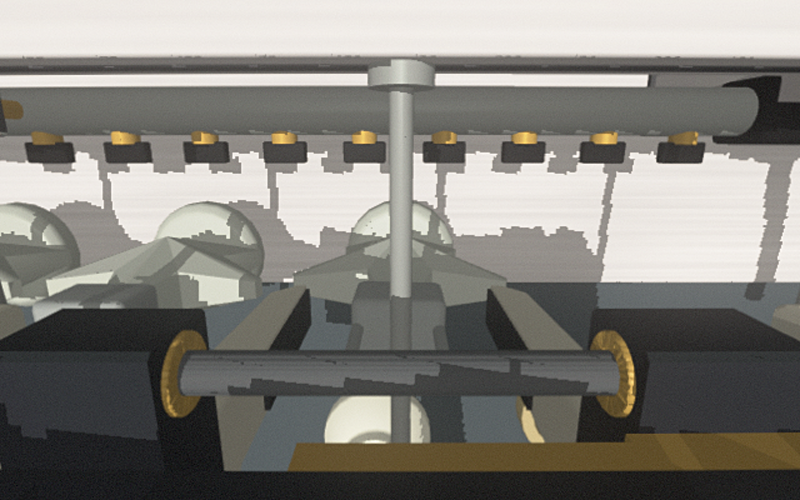

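A hangs at (400,280). Up and on to B.

Request:
{"method": "jog_arm", "body": {"steps": [[0.2, 0, 0, -0.05, 0, 0, 0], [0.2, 0, 0, -0.11, 0, 0, 0], [0.2, 0, 0, -0.155, 0, 0, 0], [0.2, 0, 0, -0.155, 0, 0, 0]]}}

```text
t: 28.62
tool_pos: [0.5642, 0.1757, 0.311]
orientation: [-3.135, -0.158, -0.021]
force: [0.5, -0.6, 0.3]
opening: 0.0746
```

```bash
python3 go.py .59 -.304 .30 -75
```

```text
t 28.62 pos [0.5642 0.1757 0.311 ] yhead -84.2344130480939 open 0.07462984438778109 q6 1.6850453104070666
-> shift [-0.0227  0.4799  0.0096] turn [-0.0011 -0.0137 -0.1612]
```

Request:
{"method": "jog_arm", "body": {"steps": [[0.2, -0.01, 0.06, 0, 0, 0, -0.03], [0.2, -0.01, 0.12, 0, 0, -0.01, -0.06], [0.2, -0.015, 0.18, 0, 0, -0.01, -0.1], [0.2, -0.02, 0.24, 0.005, 0, -0.01, -0.161], [0.2, -0.022, 0.3, 0.009, 0, -0.01, -0.161]]}}

```text
t: 29.25
tool_pos: [0.5719, -0.1267, 0.2996]
orientation: [-3.113, -0.411, -0.004]
force: [0.7, 0.3, -0.6]
opening: 0.0743
```

```bash
python3 go.py .59 -.304 .30 -75
```

```text
t 29.25 pos [ 0.5719 -0.1267  0.2996] yhead -74.95974056907205 open 0.07427472134245997 q6 1.0012344956290273
-> shift [-0.0285  0.1759 -0.0008] turn [-0.0016 -0.0025  0.0007]
```

Request:
{"method": "jog_arm", "body": {"steps": [[0.2, -0.01, 0.06, 0, 0, 0, 0], [0.2, -0.02, 0.12, 0, 0, 0, 0], [0.2, -0.028, 0.176, 0, 0, 0, 0], [0.2, -0.028, 0.176, 0, 0, 0, 0], [0.2, -0.028, 0.176, 0, 0, 0, 0]]}}

```text
t: 29.88
tool_pos: [0.5902, -0.3036, 0.2978]
orientation: [-3.111, -0.41, -0.001]
force: [-0.2, -0.2, 1.2]
opening: 0.0741
```

```bash
python3 look.py m1; python3 - <<'E'
from h import *
im=cv2.imread("last.png")[:,:,::-1]
crop(im,265,125,385,205,6,"pics/m1c.png")
E
```

```text
29.875 [ 0.5902 -0.3036  0.2978] head -74.98660955896683 [ 0.0265 -0.027   0.0073]
```

View pics/m1.png

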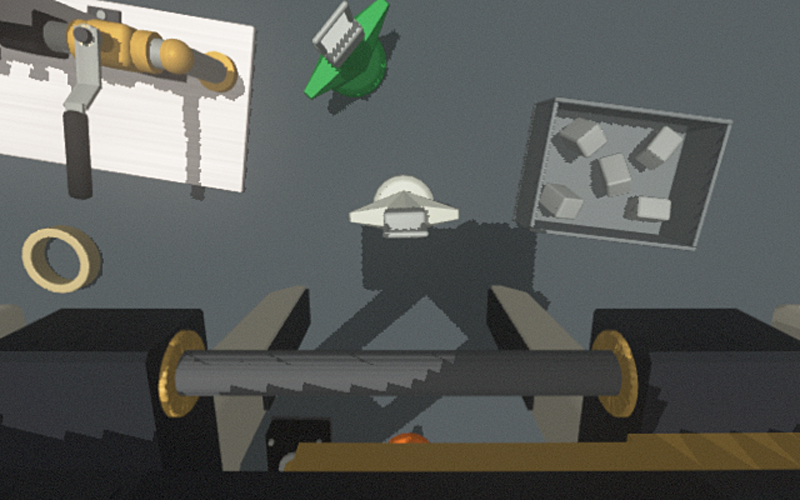

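View pics/m1c.png

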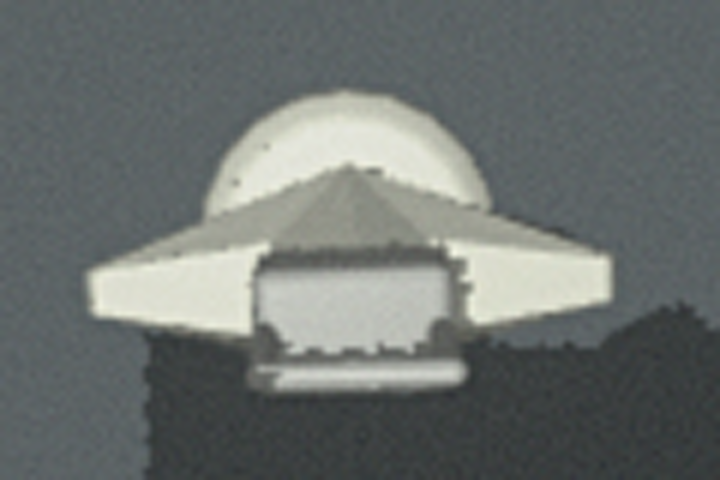

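B is the white one at (404,215); the green shell at (347,50) stays out. Its loop bar runs (247,376) to (467,373) in the crop.

```bash
python3 meas.py 265 125 6 247 376 467 373 255 268 .114 455 265 .114 88 293 .065 612 279 .065 347 90 .007; python3 go.py .5925 -.307 .105 -74.2
```

```text
loop mid [ 0.5935 -0.3081  0.146 ] w 0.03313159224186384 head -74.11372606711733
pt [ 0.5999 -0.2895  0.114 ]
pt [ 0.6089 -0.3211  0.114 ]
pt [ 0.5788 -0.2605  0.065 ]
pt [ 0.6072 -0.3557  0.065 ]
pt [ 0.6242 -0.2997  0.007 ]
t 29.98 pos [ 0.5907 -0.3026  0.2989] yhead -74.8814743431886 open 0.07448770256309233 q6 0.7547837285780489
-> shift [0.0002 0.0052 0.1939] turn [-0.0023 -0.0024 -0.0119]
```

Request:
{"method": "jog_arm", "body": {"steps": [[0.2, 0.001, 0.0065, 0.06, 0, 0, -0.015], [0.2, 0.001, 0.0065, 0.12, 0, 0, -0.015], [0.2, 0.001, 0.0065, 0.17, 0, 0, -0.015], [0.2, 0.001, 0.0065, 0.193, 0, 0, -0.015], [0.2, 0.001, 0.0065, 0.193, 0, 0, -0.015]]}}

```text
t: 30.6
tool_pos: [0.5924, -0.3055, 0.1035]
orientation: [-3.105, -0.439, 0.002]
force: [-0.9, -0.1, 0.6]
opening: 0.0743
```

Request:
{"method": "jog_arm", "body": {"steps": [[1, 0, 0, 0, 0, 0, 0], [1, 0, 0, 0, 0, 0, 0], [1, 0, 0, 0, 0, 0, 0], [1, 0, 0, 0, 0, 0, 0], [1, 0, 0, 0, 0, 0, 0]]}}

```text
t: 31.22
tool_pos: [0.5924, -0.3056, 0.1037]
orientation: [-3.105, -0.439, 0.002]
force: [-0.4, -1.1, 4.0]
opening: 0.0341
```

```bash
python3 go.py .50 -.2 .33 -84.3
```

```text
t 31.23 pos [ 0.5924 -0.3056  0.1037] yhead -73.91963158260592 open 0.03409844022031131 q6 0.7342483826986003
-> shift [-0.0597 -0.1284 -0.2256] turn [-0.0056  0.0009  0.1812]
```

Request:
{"method": "jog_arm", "body": {"steps": [[1, 0, 0, -0.06, 0, 0, 0], [1, 0, 0, -0.12, 0, 0, 0], [1, -0.02, -0.03, -0.17, 0, 0, 0.06], [1, -0.04, -0.08, -0.2, 0, 0, 0.12], [1, -0.06, -0.128, -0.205, 0, 0, 0.181]]}}

```text
t: 31.85
tool_pos: [0.4998, -0.2, 0.3128]
orientation: [-3.135, -0.152, -0.005]
force: [1.0, 0.5, 0.4]
opening: 0.0341
```

```bash
python3 go.py .508 .0535 .29 -84.3
```

```text
t 31.85 pos [ 0.4998 -0.2     0.3128] yhead -84.43867473825935 open 0.034093973205463056 q6 0.9955606995720796
-> shift [ 0.0327 -0.2514  0.0236] turn [-0.0027 -0.0031 -0.0024]
```

Request:
{"method": "jog_arm", "body": {"steps": [[1, 0.006, -0.055, 0.005, 0, 0, -0.002], [1, 0.012, -0.11, 0.01, 0, -0.003, -0.002], [1, 0.02, -0.165, 0.015, 0, -0.003, -0.002], [1, 0.027, -0.22, 0.02, 0, -0.003, -0.002], [1, 0.033, -0.251, 0.023, 0, -0.003, -0.002]]}}

```text
t: 32.48
tool_pos: [0.5079, 0.0556, 0.2903]
orientation: [-3.134, -0.158, 0.0]
force: [-0.9, -0.5, -1.5]
opening: 0.034
```

Request:
{"method": "jog_arm", "body": {"steps": [[1, 0, 0, 0, 0, 0, 0], [1, 0, 0, 0, 0, 0, 0]]}}

```text
t: 32.72
tool_pos: [0.5078, 0.0552, 0.2903]
orientation: [-3.135, -0.159, 0.001]
force: [-0.1, -0.7, -0.6]
opening: 0.0339
```

```bash
python3 look.py n1; python3 go.py .5085 .0536 .1655 -84.3
```

```text
32.725 [0.5078 0.0552 0.2903] head -84.19605889141157 [-0.025  -0.0009 -0.0028]
t 32.77 pos [0.5079 0.0548 0.2904] yhead -84.25437831527414 open 0.033621616789332384 q6 1.4757204041463043
-> shift [0.0005 0.0015 0.1249] turn [-0.0027  0.      0.0008]
```

View pics/n1.png

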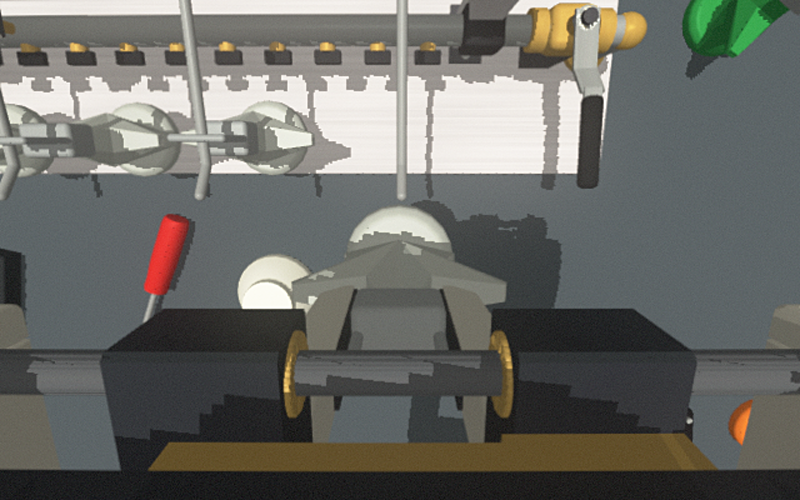

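Hook 1's tip is at (402,198), centred. Descending.

Request:
{"method": "jog_arm", "body": {"steps": [[1, 0, 0.0015, 0.05, -0.002, 0, 0], [1, 0, 0.0015, 0.1, -0.002, 0, 0], [1, 0, 0.0015, 0.126, -0.002, 0, 0], [1, 0, 0.0015, 0.126, -0.002, 0, 0], [1, 0, 0.0015, 0.126, -0.002, 0, 0]]}}

```text
t: 33.4
tool_pos: [0.509, 0.0528, 0.1661]
orientation: [-3.137, -0.156, -0.003]
force: [0.4, 0.6, -0.6]
opening: 0.0341
```

```bash
python3 go.py .573 .060 .1655 -84.3; python3 look.py n2
```

```text
t 33.4 pos [0.509  0.0528 0.1661] yhead -84.32095053002584 open 0.03412418584240201 q6 1.4743514125712536
-> shift [ 0.0644 -0.0008  0.0007] turn [-0.0004 -0.002  -0.0004]
33.4 [0.509  0.0528 0.1661] head -84.32095053002584 [ 0.0085 -0.0114 -0.0161]
```

View pics/n2.png

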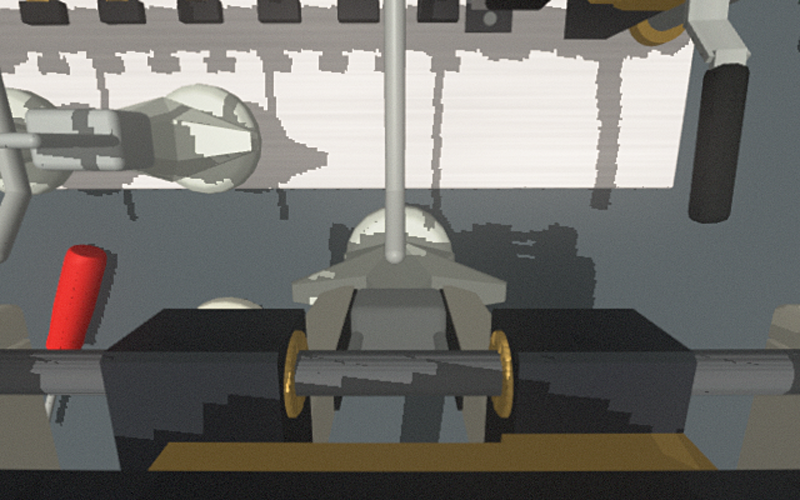

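Request:
{"method": "jog_arm", "body": {"steps": [[1, 0, -0.001, 0.001, 0, -0.002, 0], [1, 0.015, -0.001, 0.001, 0, -0.002, 0], [1, 0.03, -0.001, 0.001, 0, -0.002, 0], [1, 0.045, -0.001, 0.001, 0, -0.002, 0], [1, 0.064, -0.001, 0.001, 0, -0.002, 0]]}}

```text
t: 34.08
tool_pos: [0.5741, 0.0605, 0.1671]
orientation: [-3.137, -0.156, -0.005]
force: [0.8, -0.2, -1.3]
opening: 0.0337
```

Request:
{"method": "jog_arm", "body": {"steps": [[1, 0, 0, 0.008, 0, 0, 0], [1, 0, 0, 0.013, 0, 0, 0], [1, 0, 0, 0.0165, 0, 0, 0], [1, 0, 0, 0.0165, 0, 0, 0], [1, 0, 0, 0.0165, 0, 0, 0]]}}

```text
t: 34.7
tool_pos: [0.574, 0.0605, 0.1508]
orientation: [-3.137, -0.156, -0.005]
force: [0.2, -0.6, -0.4]
opening: 0.0341
```

Request:
{"method": "jog_arm", "body": {"steps": [[0.4, 0, 0, 0, 0, 0, 0], [0.3, 0, 0, 0, 0, 0, 0], [0.25, 0, 0, 0, 0, 0, 0], [0.2, 0, 0, 0, 0, 0, 0], [0.2, 0, 0, 0, 0, 0, 0]]}}

```text
t: 35.33
tool_pos: [0.5741, 0.0605, 0.1508]
orientation: [-3.137, -0.156, -0.005]
force: [-0.7, 0.2, 0.5]
opening: 0.0738
```

```bash
python3 look.py n3
```

```text
35.325 [0.5741 0.0605 0.1508] head -84.29554584620968 [-0.001  -0.0004 -0.0003]
```

View pics/n3.png

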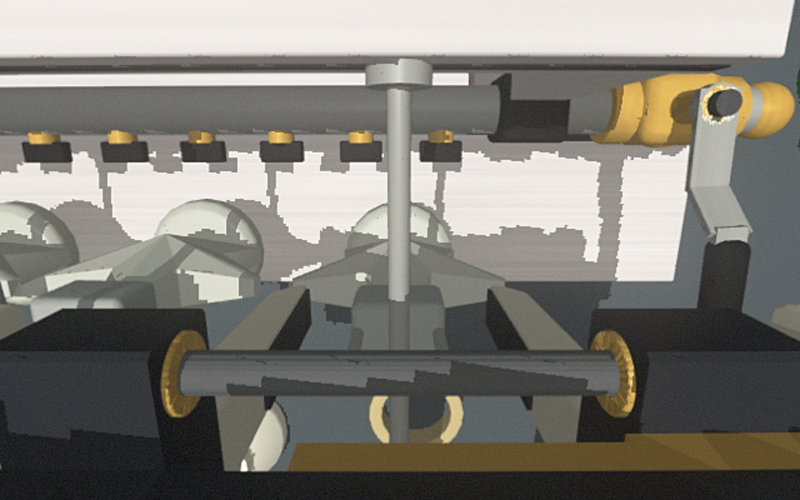

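B hangs on hook 1. Rising and checking all four.

Request:
{"method": "jog_arm", "body": {"steps": [[0.2, 0, 0, -0.05, 0, 0, 0], [0.2, 0, 0, -0.11, 0, 0, 0], [0.2, 0, 0, -0.155, 0, 0, 0], [0.3, 0, 0, -0.155, 0, 0, 0]]}}

```text
t: 35.88
tool_pos: [0.5757, 0.0605, 0.3114]
orientation: [-3.138, -0.156, -0.019]
force: [0.5, -0.8, -0.7]
opening: 0.0683
```

Request:
{"method": "jog_arm", "body": {"steps": [[0.5, 0, 0.06, 0, 0, 0, 0], [0.5, 0, 0.12, 0, 0, 0, 0], [0.5, 0, 0.13, 0, 0, 0, 0], [0.5, 0, 0.13, 0, 0, 0, 0]]}}

```text
t: 36.38
tool_pos: [0.5882, -0.0692, 0.3102]
orientation: [-3.137, -0.154, -0.016]
force: [-1.0, 0.6, -0.1]
opening: 0.0464
```

```bash
python3 look.py o1; python3 go.py .584 -.0685 .143 -84.3;python3 - <<'E'
from h import *
from plant import robot
c=robot.read_camera("side");crop(c["image"],180,80,500,320,2.4,"pics/o2.png")
c=robot.read_camera("scene");crop(c["image"],230,150,470,390,2.4,"pics/o3.png")
E
```

```text
36.375 [ 0.5882 -0.0692  0.3102] head -84.3894817297854 [ 0.0372 -0.0116 -0.0017]
t 36.42 pos [ 0.5883 -0.0682  0.3105] yhead -84.31196423679361 open 0.046502850245453864 q6 1.2675601007356763
-> shift [-0.0062 -0.0001  0.1675] turn [-0.0004 -0.0109 -0.0002]
```

View pics/o1.png

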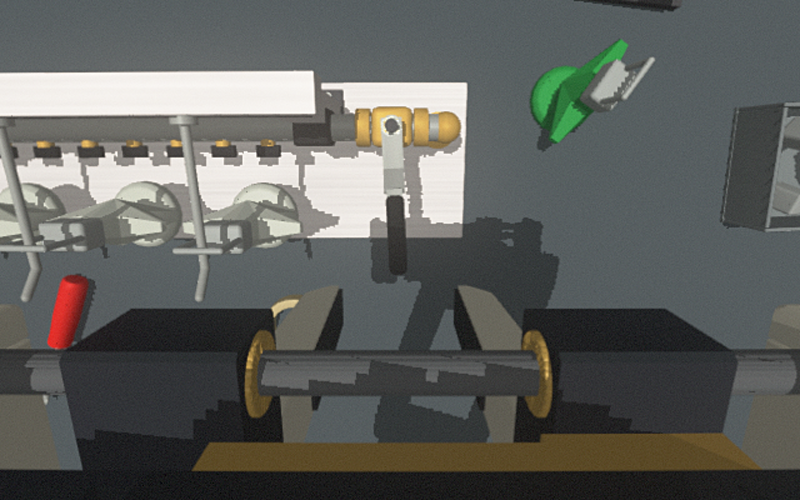

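View pics/o2.png

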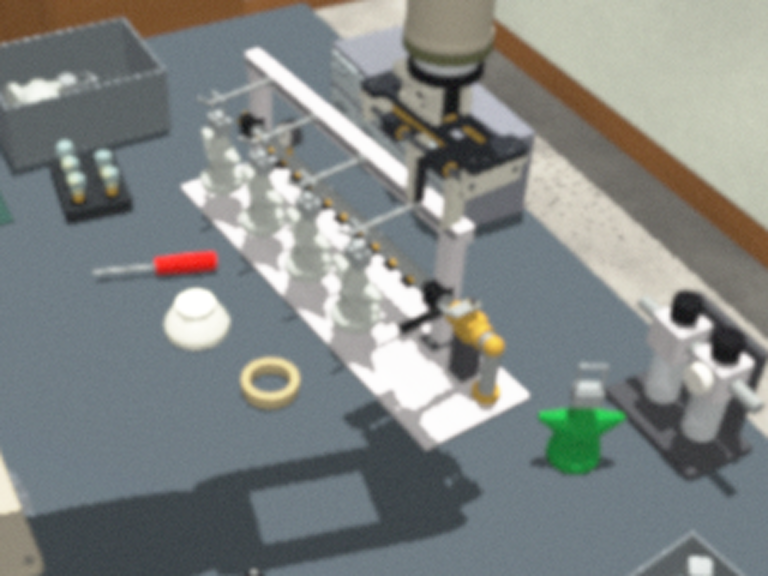

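View pics/o3.png

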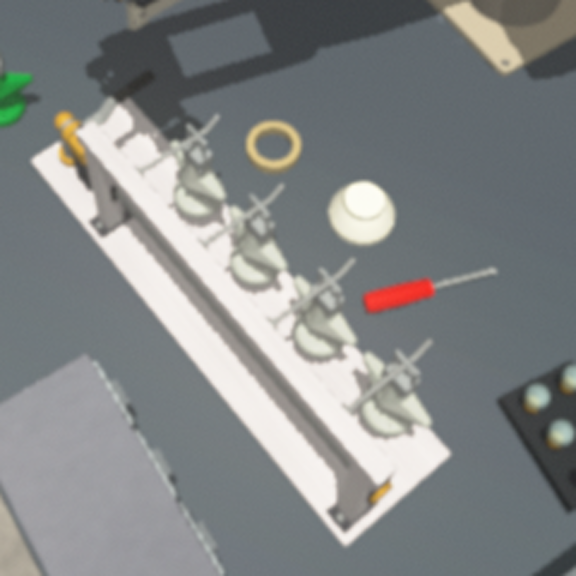

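All four shells hang on the four hooks, at (222,150), (265,190), (308,240) and (358,285) in the side crop. The valve is shut with the sleeve at (397,235), and the tape, lamp and screwdriver are in place. Pinching the sleeve.

Request:
{"method": "jog_arm", "body": {"steps": [[0.5, -0.006, 0, 0.06, 0, -0.01, 0], [0.5, -0.006, 0, 0.12, 0, -0.01, 0], [0.5, -0.006, 0, 0.168, 0, -0.01, 0], [0.5, -0.006, 0, 0.168, 0, -0.01, 0], [0.7, -0.006, 0, 0.168, 0, -0.01, 0]], "force": 10}}

```text
t: 37.15
tool_pos: [0.5857, -0.0672, 0.1454]
orientation: [3.137, 0.16, 0.006]
force: [0.7, 0.3, -0.0]
opening: 0.0405
```

Request:
{"method": "jog_arm", "body": {"steps": [[1, 0, 0, 0, 0, 0, 0], [1, 0, 0, 0, 0, 0, 0], [1, 0, 0, 0, 0, 0, 0], [1, 0, 0, 0, 0, 0, 0], [1, 0, 0, 0, 0, 0, 0]]}}

```text
t: 37.78
tool_pos: [0.5866, -0.0674, 0.147]
orientation: [3.136, 0.16, 0.01]
force: [-1.8, 0.0, 7.6]
opening: 0.0141
```

```bash
python3 lev.py; python3 - <<'E'
from h import *
from plant import robot
s=robot.read_state();M=R.from_rotvec(s["orientation"]).as_matrix();p=s["tool_pos"]
ax=np.array([.6657,-.0613]);r=p[:2]-ax;rr=np.hypot(*r);h0=np.arctan2(*r[::-1])
for d in (9,18,27,36,45):
  h=h0+np.radians(d);q=ax+rr*np.array([np.cos(h),np.sin(h)]);print(d,M.T@(np.array([*q,p[2]])-p),-np.radians(d))
E
```

```text
t 37.775 [ 0.5866 -0.0674  0.147 ] [-1.8171  0.0141  7.5721] 0.01409258036469113
r 0.07929632619952946 lever angle 358.78212450317733 tool angle 0.19100677476015449
9 [0.0007 0.0124 0.    ] -0.15707963267948966
18 [0.0033 0.0246 0.0001] -0.3141592653589793
27 [0.0078 0.0362 0.0001] -0.47123889803846897
36 [0.014  0.047  0.0002] -0.6283185307179586
45 [0.0218 0.0566 0.0002] -0.7853981633974483
```

Request:
{"method": "jog_arm", "body": {"steps": [[1, 0.001, 0.0125, 0, 0, 0, -0.157], [1, 0.0035, 0.0245, 0, 0, 0, -0.314], [1, 0.008, 0.036, 0, 0, 0, -0.471], [1, 0.014, 0.047, 0, 0, 0, -0.628], [1, 0.022, 0.057, 0, 0, 0, -0.785]]}}

```text
t: 38.4
tool_pos: [0.6155, -0.1197, 0.1471]
orientation: [2.833, 1.356, 0.014]
force: [6.4, 13.2, -3.1]
opening: 0.0141
```

```bash
python3 lev.py; python3 look.py p1; python3 - <<'E'
from h import *
from plant import robot
c=robot.read_camera("scene");crop(c["image"],230,150,350,240,6,"pics/p2.png")
E
```

```text
t 38.4 [ 0.6155 -0.1197  0.1471] [ 6.3795 13.2265 -3.0685] 0.014121480891769287
r 0.07702338813861163 lever angle 43.660464646443444 tool angle 45.50528362356926
38.4 [ 0.6155 -0.1197  0.1471] head -38.83471637643074 [-0.0774  0.2214 -0.2591]
```

View pics/p1.png

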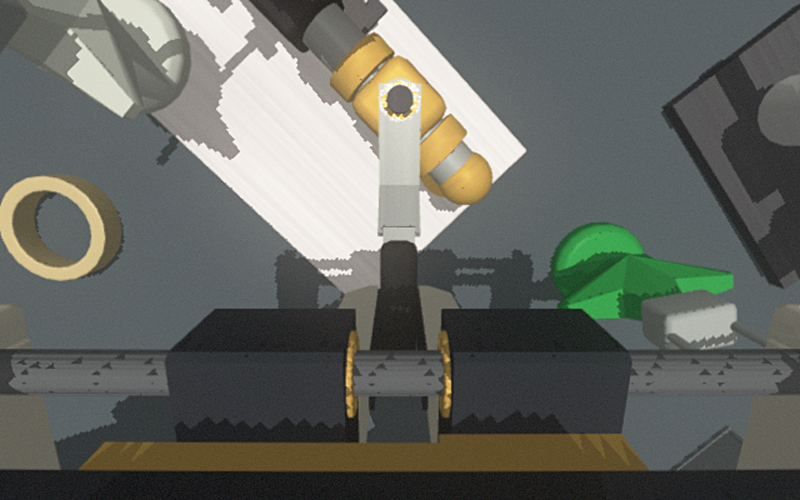

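View pics/p2.png

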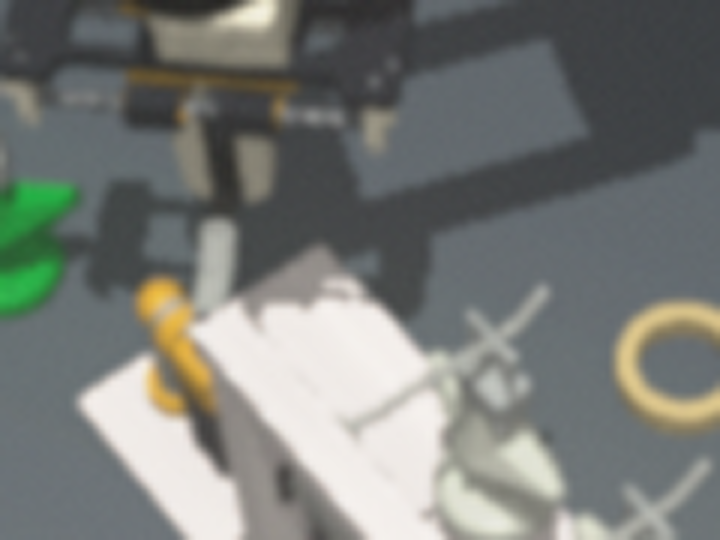

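The lever lies along the tool axis, from bolt (399,100) to sleeve (399,240), with the tool at 45.5°. That is half open, so I'll hold here.

Request:
{"method": "jog_arm", "body": {"steps": [[1, 0, 0, 0, 0, 0, 0], [1, 0, 0, 0, 0, 0, 0], [1, 0, 0, 0, 0, 0, 0], [1, 0, 0, 0, 0, 0, 0], [1, 0, 0, 0, 0, 0, 0]]}}

```text
t: 39.12
tool_pos: [0.6161, -0.1203, 0.1472]
orientation: [2.832, 1.355, 0.015]
force: [1.9, 2.1, -0.6]
opening: 0.0138
```

```bash
python3 lev.py;python3 look.py p3; python3 - <<'E'
from h import *
from plant import robot
c=robot.read_camera("wrist");T=np.load("T.npy");im=cv2.imread("last.png")[:,:,::-1]
crop(im,260,40,380,240,3,"pics/p3c.png")
E
```

```text
t 39.125 [ 0.6161 -0.1203  0.1472] [ 1.9147  2.0955 -0.5791] 0.01376974893972615
r 0.07708444500908769 lever angle 44.313959091459566 tool angle 45.45657089216062
39.125 [ 0.6161 -0.1203  0.1472] head -38.88342910783938 [ 0.      0.0012 -0.0002]
```

View pics/p3c.png

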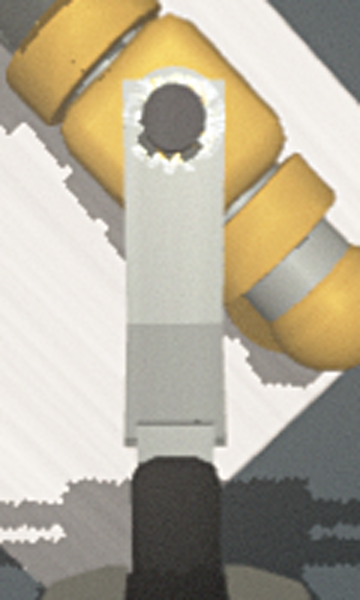

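The lever is straight along the tool axis at about 45°, and the force has dropped to 2 N. Holding on.

Request:
{"method": "jog_arm", "body": {"steps": [[1, 0, 0, 0, 0, 0, 0], [1, 0, 0, 0, 0, 0, 0], [1, 0, 0, 0, 0, 0, 0], [1, 0, 0, 0, 0, 0, 0], [1, 0, 0, 0, 0, 0, 0]]}}

```text
t: 39.85
tool_pos: [0.6161, -0.1203, 0.1471]
orientation: [2.833, 1.355, 0.015]
force: [1.7, 2.3, -1.2]
opening: 0.0142
```

Request:
{"method": "jog_arm", "body": {"steps": [[1, 0, 0, 0, 0, 0, 0], [1, 0, 0, 0, 0, 0, 0], [1, 0, 0, 0, 0, 0, 0], [1, 0, 0, 0, 0, 0, 0], [1, 0, 0, 0, 0, 0, 0]]}}

```text
t: 40.48
tool_pos: [0.6161, -0.1203, 0.1472]
orientation: [2.832, 1.355, 0.015]
force: [2.7, 2.1, -1.2]
opening: 0.0137
```

Request:
{"method": "jog_arm", "body": {"steps": [[1, 0, 0, 0, 0, 0, 0], [1, 0, 0, 0, 0, 0, 0], [1, 0, 0, 0, 0, 0, 0], [1, 0, 0, 0, 0, 0, 0], [1, 0, 0, 0, 0, 0, 0]]}}

```text
t: 41.1
tool_pos: [0.6161, -0.1203, 0.1472]
orientation: [2.832, 1.355, 0.015]
force: [1.8, 1.6, -2.4]
opening: 0.0138
```

Request:
{"method": "jog_arm", "body": {"steps": [[1, 0, 0, 0, 0, 0, 0], [1, 0, 0, 0, 0, 0, 0], [1, 0, 0, 0, 0, 0, 0], [1, 0, 0, 0, 0, 0, 0], [1, 0, 0, 0, 0, 0, 0]]}}

```text
t: 41.72
tool_pos: [0.6161, -0.1203, 0.1472]
orientation: [2.832, 1.355, 0.015]
force: [3.2, 1.6, -1.5]
opening: 0.0138
```

```bash
python3 lev.py; python3 - <<'E'
from h import *
from plant import robot
c=robot.read_camera("scene");crop(c["image"],230,150,470,390,2.4,"pics/q1.png")
s=robot.read_state();M=R.from_rotvec(s["orientation"]).as_matrix();p=s["tool_pos"]
ax=np.array([.6657,-.0613]);r=p[:2]-ax;rr=np.hypot(*r);h0=np.arctan2(*r[::-1])
for d in (9,18,27,36,45,47):
  h=h0-np.radians(d);q=ax+rr*np.array([np.cos(h),np.sin(h)]);print(d,M.T@(np.array([*q,p[2]])-p),np.radians(d))
E
```

```text
t 41.725 [ 0.6161 -0.1203  0.1472] [ 3.195   1.5572 -1.5392] 0.013766334007202646
r 0.07708215749748597 lever angle 44.32689141167981 tool angle 45.456905160202965
9 [ 0.0012 -0.012  -0.0001] 0.15707963267948966
18 [ 0.0042 -0.0237 -0.0001] 0.3141592653589793
27 [ 0.0091 -0.0348 -0.0001] 0.47123889803846897
36 [ 0.0156 -0.045  -0.0001] 0.6283185307179586
45 [ 0.0237 -0.0541 -0.0001] 0.7853981633974483
47 [ 0.0256 -0.0559 -0.0001] 0.8203047484373349
```

View pics/q1.png

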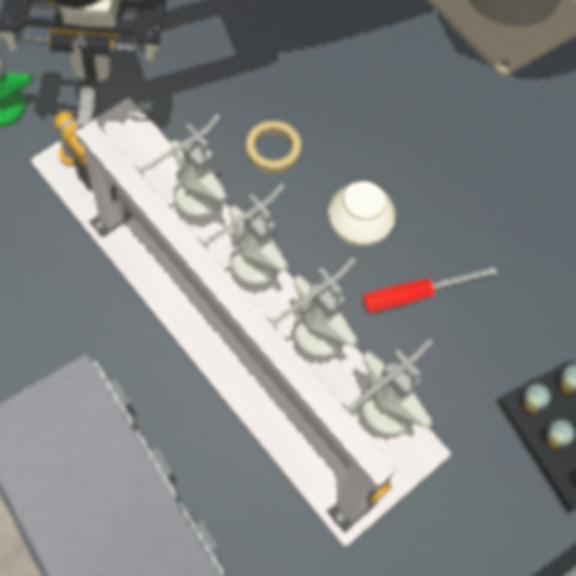

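All four still hang. One more second of air for margin, then shut.

Request:
{"method": "jog_arm", "body": {"steps": [[1, 0, 0, 0, 0, 0, 0], [1, 0, 0, 0, 0, 0, 0], [1, 0, 0, 0, 0, 0, 0], [1, 0, 0, 0, 0, 0, 0], [1, 0, 0, 0, 0, 0, 0]]}}

```text
t: 42.4
tool_pos: [0.6162, -0.1203, 0.1472]
orientation: [2.833, 1.355, 0.015]
force: [2.9, 2.1, -1.0]
opening: 0.0138
```

Request:
{"method": "jog_arm", "body": {"steps": [[1, 0.001, -0.012, 0, 0, 0, 0.157], [1, 0.004, -0.0235, 0, 0, 0, 0.314], [1, 0.009, -0.035, 0, 0, 0, 0.471], [1, 0.0155, -0.045, 0, 0, 0, 0.628], [1, 0.0235, -0.054, 0, 0, 0, 0.785]]}}

```text
t: 43.02
tool_pos: [0.5868, -0.0694, 0.1471]
orientation: [3.138, 0.159, 0.009]
force: [-9.1, -3.6, 5.1]
opening: 0.0145
```

```bash
python3 lev.py
```

```text
t 43.025 [ 0.5868 -0.0694  0.1471] [-9.0612 -3.5856  5.125 ] 0.014539356299923228
r 0.07928210916316417 lever angle 0.22396367682594231 tool angle 0.13996856953608017
```

Request:
{"method": "jog_arm", "body": {"steps": [[1, 0, -0.003, 0, 0, 0, 0], [1, 0, -0.003, 0, 0, 0, 0], [1, 0, -0.003, 0, 0, 0, 0], [1, 0, -0.003, 0, 0, 0, 0]]}}

```text
t: 43.52
tool_pos: [0.5863, -0.0667, 0.1471]
orientation: [3.138, 0.16, 0.008]
force: [-5.1, 0.2, 3.2]
opening: 0.0139
```

Request:
{"method": "jog_arm", "body": {"steps": [[0.5, 0, 0, 0, 0, 0, 0], [0.5, 0, 0, 0, 0, 0, 0], [0.5, 0, 0, 0, 0, 0, 0], [0.5, 0, 0, -0.06, 0, 0, 0], [0.5, 0, 0, -0.12, 0, 0, 0]]}}

```text
t: 44.15
tool_pos: [0.5851, -0.0666, 0.2676]
orientation: [-3.137, -0.16, -0.004]
force: [1.2, -0.8, 0.5]
opening: 0.0468
```

Request:
{"method": "jog_arm", "body": {"steps": [[0.3, 0, 0, -0.05, 0, 0, 0], [0.3, 0, 0, -0.05, 0, 0, 0], [0.3, 0, 0, -0.05, 0, 0, 0]]}}

```text
t: 44.52
tool_pos: [0.5849, -0.0665, 0.3169]
orientation: [-3.137, -0.16, -0.004]
force: [-0.3, 1.3, -0.3]
opening: 0.0642
```

```bash
python3 look.py r1; python3 - <<'E'
from h import *
from plant import robot
c=robot.read_camera("scene");crop(c["image"],230,150,470,390,2.4,"pics/r2.png")
E
```

```text
44.525 [ 0.5849 -0.0665  0.3169] head -84.16662849926145 [-0.0005  0.0192  0.0345]
```

View pics/r1.png

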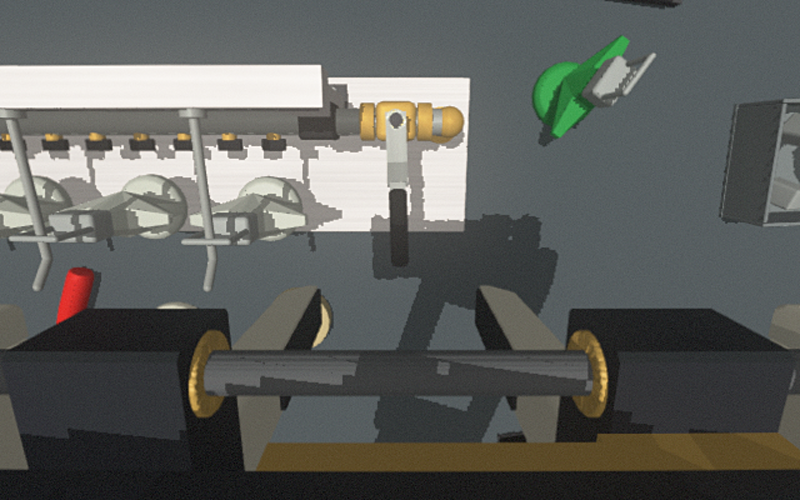

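View pics/r2.png

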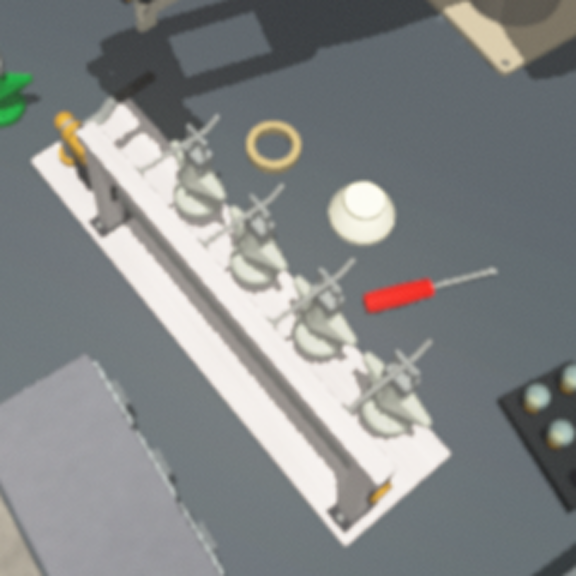

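The lever is square to the pipe again, from bolt (396,120) to sleeve end (400,265). All four shells hang and the bystanders have not moved. Measuring the lever once more, then handing in.

```bash
python3 - <<'E'
from h import *
from plant import robot
c=robot.read_camera("wrist");T=np.load("T.npy");k=.8
a=onz(c,(398.5*k,190*k),.1455,T);b=onz(c,(400*k,265*k),.1455,T)
print("lever angle",np.degrees(np.arctan2(*(b-a)[[1,0]]))%360-185.66, np.linalg.norm(a-b),"t",robot.read_state()["t"])
robot.close_job()
E
```

```text
lever angle 1.3831190608630948 0.05868372017933871 t 44.675
the job is handed in; nothing more can be done
```

I finished the job and handed it in at about t = 45 s; the hand-in gives no verdict. I shut the valve, hung all four white shells one to a hook, and held the valve at about 45° for about 4 s. Then I pushed it back to its end stop and drew the arm clear.

**Last checks:**
- **Shells:** the final scene and wrist pictures show all four hanging through their loops.
- **Valve:** the lever measured about 1.4° from shut, within the 5° limit. That is about the same as at the first shut (1.3°), so I take it as measuring error at the end stop.
- **Half-open angle:** the tool angle read 45.5° and the computed lever position 44.3°, a difference of about 1°. Both are within the 39–51° allowed.
- **Other things on the counter:** the lamp base, tape roll and screwdriver look unmoved in the pictures; I did not measure them again.
- **Left alone:** I did not touch the green or orange shells.
- **Problems:** no check failed, and I saw no shell knocked aside.

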